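# Vial into the stay-lid sample chest

## Task

Store the amber vial in the white sample chest: raise the lid by its bar until the folding stay at its left side snaps straight past centre and locks, without forcing the lid beyond that, and stand the vial upright inside while the stay holds the lid. Then break the stay by gently pushing its red knob back towards the hinge, lower the lid by the bar without letting it fall until it is fully shut, and let go; leave the blue-capped vials standing where they are.

Things in the scene. Friction and masses are not known exactly. Their poses are not given: they have to be found in the camera images.
- chest: White painted steel chest fixed to the bench, 170 (x) by 190 (y) mm, 88 mm high, walls and floor 6 mm, open top under the lid. Origin: centre of its underside, on the bench; +x towards the hinge at the far side, z up. The bench height is z = 0. To its right a tall hood side wall runs away from the robot (face at world y = -0.07, from x = 0.38 on); behind it stand rack posts at x = 0.73.
- lid (a joint): Angle of the lid: 0 shut, grows as the bar rises. The stay stops it somewhere between 1.2 and 1.5 rad, differing from chest to chest as its foot is clamped anywhere in a slot. Raising takes 3 to 5 N at the bar; at the end the resistance rises sharply. Unlocked and not held, it falls shut from below about 1.1 rad; closing faster than 2.5 rad/s counts as falling.
- lid_hinge (a point): Middle of the lid's hinge line, parallel to the chest's y: 85 mm behind the chest's origin (+x) and 88 mm above its underside. It does not move as the lid turns. The lid (0.8 kg) is 174 mm long, 194 mm wide, 6 mm thick.
- lid_bar (a point): Middle of the lid's round steel pull bar, 10 mm thick, parallel to the hinge and 222 mm from it, straight over 94 mm. It stands in front of the lid's front edge with a free gap of 43 mm and moves with the lid. It turns easily between finger pads. With the lid shut it is about 94 mm above the bench.
- knuckle (a joint): Middle joint of the folding stay (two 101 mm links, chest's left side, +y): within 0.15 of 0 folded (lid shut), 2.84 straight, 2.99 against its stop = locked. Its weak spring with friction urges it to lock: it snaps over once the lid is raised all the way and the pull eased. Left above about 2.5 it springs back into lock; at 2.4 to 1.9 it stays and holds the lid; below 1.7 the lid may fall.
- stay_knob (a point): Middle of the red knob on the stay's middle joint, a cylinder 22 mm across, 26 mm long, axis parallel to the hinge, at the chest's left side, free in front when the lid is up. It circles the foot at 101 mm. To break the locked stay push it square to the line from foot to knob, away from the robot and down, with about 4 N; 20 to 50 mm past straight leaves the stay broken and the lid up.
- foot_clamp (a point): Centre of the dark steel foot of the stay, clamped in a vertical slot on the chest's left wall, where the lower link pivots. It must not be dragged (3 mm at most): the clamp slips when the lid is pulled against the straight stay with more than about 20 N at the bar.
- chest_in (a point): A point on the chest's inner floor, 35 mm in front of its middle (towards the bar), where a vial can be set with the most room before the raised lid; fixed to the chest, 6 mm above the bench.
- vial_mid (a point): Middle, half-way up (37 mm above its foot), of the amber glass vial with a pale crimped cap, 36 mm across, 75 mm high, 50 g, standing on the bench among the blue-capped vials. z is its own upright axis.
- blue_1_mid (a point): Middle, half-way up, of a white vial with blue cap, 32 mm across, 56 mm high. Leave it.
- blue_2_mid (a point): Middle, half-way up, of another blue-capped vial, 30 mm across, 58 mm high. Leave it.

How it is judged (in metres and radians):
On the way, in this order (a step that is already met when the one before it is completed fails the run):
1. the lid is up, the stay locked past straight, and the lid let go (value of joint knuckle above 2.94 rad and value of joint lid above 1.15 rad and contact force between the fingers and lid below 0.2 N), for 0.2 s.
2. the amber vial stands upright inside the chest, released, with the stay still locked (x of vial_mid in the frame of chest between -0.075 and 0.075 m and y of vial_mid in the frame of chest between -0.09 and 0.09 m and z of vial_mid in the frame of chest below 0.055 m and angle between vial_mid's own z axis and vertical below 0.2 rad and contact force between the fingers and amber_vial below 0.1 N and value of joint knuckle above 2.94 rad), for 0.2 s.
3. the stay is broken while the lid is still up (value of joint knuckle below 2.7 rad and value of joint lid above 0.7 rad), for 0.1 s.
At the end, for the whole second after the job is handed in: The lid is fully shut (within 0.03 rad), the stay folded, and the amber vial is at rest inside the chest, upright to within 0.2 rad (x of vial_mid in the frame of chest between -0.075 and 0.075 m and y of vial_mid in the frame of chest between -0.09 and 0.09 m and z of vial_mid in the frame of chest below 0.055 m and angle between vial_mid's own z axis and vertical below 0.2 rad and value of joint lid below 0.03 rad and value of joint knuckle below 0.3 rad and linear speed of amber_vial below 0.02 m/s and velocity of joint lid above -0.05 rad/s); the robot touches nothing.
It fails at once if the lid is forced past the stay's lock, dragging the stay's foot more than 3 mm along its slot (distance of foot_clamp from where it was at the start of the episode above 0.003 m).
It fails at once if the lid falls (closes faster than 2.5 rad/s) (velocity of joint lid below -2.5 rad/s).
It fails at once if the stay is pushed with more than 20 N (contact force between the fingers and stay above 20 N).
It fails at once if a blue-capped vial is moved more than 30 mm (distance of any of blue_1_mid, blue_2_mid from where it was at the start of the episode above 0.03 m).
It also fails if it takes over 72 s, if anything falls off the work surface, if the arm or the gripper's body presses on something with over 40 N, if the wrist force passes 120 N, or if a joint passes its speed limit or range.

## Robot

A 6-joint arm with a two-finger parallel gripper is mounted at the origin on a cart in front of the work surface, level with it; the furniture and walls round the work are solid. World frame = base frame: x ahead of the robot, y to its left, z up, the work surface at z = 0. Lengths are in mm, angles in rad, forces in N, time in s.
With the tool pointing down it reaches from about 275 to 1000 mm from the base axis. Payload 8.4 kg.
Tool frame: the origin (TCP) lies on the centre line of the jaws, within the pads' length; the fingertips stand 14 mm ahead of it and the grasp point (between the pads) lies 5 mm behind it; z points along the fingers, y is the line along which they close (so a half turn about z gives the same grasp; the last joint's range is limited). The gripper opens to 85 mm and grips with 20 to 120 N. Pads are 22 mm wide; open, the fingers measure 114 mm over their backs; the gripper's body (76 mm by 85 mm) begins 54 mm behind the grasp point. The pads swing forward as they close: fully open they stand 13 mm farther back than shut.
Start: joints at [-1.199, 0.353, 1.633, -0, 1.155, -0.002], TCP at [228.221, -581.844, 210.381] pointing down, gripper open.
Joint ranges: [-2.63, 2.63], [-0.92, 2.1], [0.06, 2.66], [-1.3, 4.44], [0, 2.69], [-3.02, 3.02]. Speed limits (rad/s): [2.22, 2.22, 2.79, 3.14, 3.14, 3.14].

## Interface

Orientations are given as [roll, pitch, yaw] about the fixed x, y, z axes, in that order (R = Rz(yaw) Ry(pitch) Rx(roll)).
In Python, from rig import r gives the robot as it stands.
- The arm moves only by the tool step_arm, never from a script. Its argument "plan" is text: rows parted by semicolons, each of 7 numbers parted by spaces: the turn, a rotation vector about the world's x, y, z in degrees, then the shift along the world's x, y, z in mm, then the closure in counts, from 0 (fully open) to 255 (shut). In form: rx ry rz x y z hand; .... A call has 1 to 8 rows; each row is the pose to reach, as a shift and turn from the pose commanded when the call began; what a row does not reach only later rows make up. A row lasts 1/10 s, in which the tool goes at most 50 mm and 8.59 degrees, less where a joint would pass 70% of its speed; a pose out of reach is approached as far as the arm can. A call with a gripper value outside its range is refused whole. The fingers move at their own pace and stop on an object; "force" is the grip in N (left out, the last holds). Time passes only in rows, so rows that repeat a pose let the fingers close. It gives the time, the measured TCP pose, the force, the opening and the grip force at its end, in the units of the state.
- r.sense(): the state, without advancing time (a new reading comes with each control period).
- r.grab_frame(name): name is "scene" or "top" or "wrist"; returns (picture, depth): 480x640x3 uint8, red, green, blue; 480x640 float32, mm along the optical axis (not along the pixel's ray), 0 where there is no reading.
- r.get_calibration(name): a dict with "K" (3x3 intrinsics, pixels), "world_from_camera" (4x4, takes a point from camera to world coordinates). Camera axes: x right, y down, z forward; pixel columns grow to the right and rows downward; lengths in mm; the calibration is good to about 2 mm. The wrist camera is an equidistant fisheye: a pixel r from the principal point sees the ray r / f radians off the axis. A picture is of the moment at which its call begins: read the wrist's pose just before it. get_calibration takes no time and is no camera call; for the wrist camera it gives the pose at the moment of the call.
- r.sign_off(): hands the job in; it is judged then, once.
The state is a dict: "clock": time; "qpos": joint angles; "qvel": joint speeds; "joint_efforts": joint torques, N m; "eef_pos": TCP position; "tcp_rot": TCP orientation; "contact_force": force on the tool from outside, world axes, zero at the start; "wrist_torque": the same for the moment, N m; "opening": opening from 0.0 (shut) to 1.0 (fully open); "grasp_force": force on a finger pad.
Only numpy, scipy, OpenCV 4.12 (cv2) and the standard library are available. Lean on these libraries where they do the work, as an engineer would, in place of code of your own. Each camera call takes 0.05 s, during which the arm holds its last target. There are 200 camera calls.

## Working session

There is one attempt and no reset: what is moved stays moved. The work goes in short steps, Python scripts to look and compute and a tool call to move; the robot and the scene stay as the last step left them, time stands still between calls to the robot, and variables do not carry over. Pictures are saved under pics/ and viewed, at most 10 in all, crops included, and the job is handed in when it is done.

Besides the shell and the picture viewer there is one more tool, called after ">>>" as a command line: name --argument value ..., lists and objects as JSON in quotes. step_arm: Moves the arm, as the interface text tells. Its arguments: {"type":"object","properties":{"plan":{"type":"string"},"force":{"type":"number"}},"required":["plan"]}

```bash
mkdir -p pics; ls
cat > h.py <<'E'
from rig import r
import numpy as np, cv2
def shot(n,f):
    im,d=r.grab_frame(n); cv2.imwrite('pics/'+f+'.png',im[:,:,::-1]); np.save('pics/'+f+'.npy',d); return im,d
def pt(n,u,v,d,w=2):
    c=r.get_calibration(n);K=c['K']; p=d[v-w:v+w+1,u-w:u+w+1]; z=np.median(p[p>0])
    q=np.array([(u-K[0,2])/K[0,0]*z,(v-K[1,2])/K[1,1]*z,z,1]); return (np.array(c['world_from_camera'])@q)[:3].round(1)
E
python3 - <<'E'
from h import *
a,_=shot('scene','s0'); b,_=shot('top','t0')
for n in('scene','top'):
    c=r.get_calibration(n);print(n,np.array(c['K']).round(1).tolist(),np.array(c['world_from_camera']).round(3).tolist())
print(r.sense())
E
```

```text
pics
scene [[623.5, 0.0, 328.7], [0.0, 623.5, 244.7], [0.0, 0.0, 1.0]] [[-0.715, -0.37, 0.593, -52.506], [-0.699, 0.379, -0.606, 758.663], [-0.0, -0.848, -0.53, 600.076], [0.0, 0.0, 0.0, 1.0]]
top [[446.1, 0.0, 319.0], [0.0, 446.1, 236.9], [0.0, 0.0, 1.0]] [[-0.02, -0.986, 0.163, 415.113], [-0.999, 0.024, 0.025, 157.813], [-0.029, -0.163, -0.986, 934.634], [0.0, 0.0, 0.0, 1.0]]
{'clock': 0.1, 'qpos': array([-1.19939602e+00,  3.53581086e-01,  1.63407515e+00,  3.22853108e-05,
        1.15520162e+00, -2.39651270e-03]), 'qvel': array([ 0.00065799, -0.00017262,  0.00029882,  0.00099409,  0.00021516,
       -0.00069422]), 'joint_efforts': array([ 1.11545601e-04, -6.06359696e+01, -3.42820323e+01,  1.13792091e-04,
        4.05119863e-03,  6.61120293e-05]), 'eef_pos': array([ 228.06416547, -581.40543542,  209.72881509]), 'tcp_rot': array([-3.14032752e+00, -3.25525596e-05,  3.73783750e-01]), 'contact_force': array([-0.31733922,  0.72489425,  0.20861203]), 'wrist_torque': array([-0.02041047,  0.00219674,  0.0266819 ]), 'grasp_force': 0.0, 'opening': 0.9996637301615113}
```

View pics/s0.png

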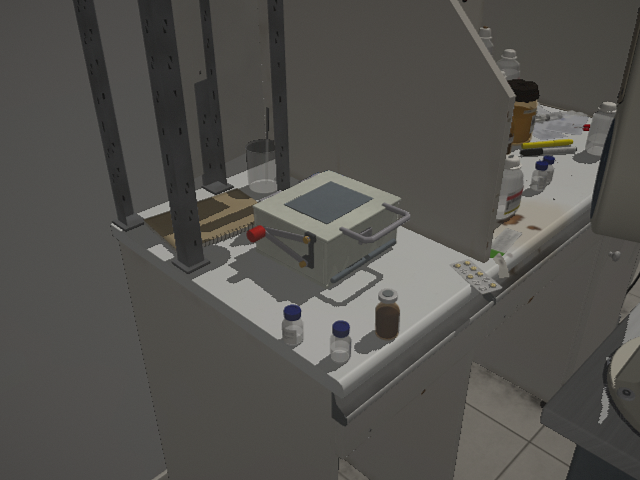

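View pics/t0.png

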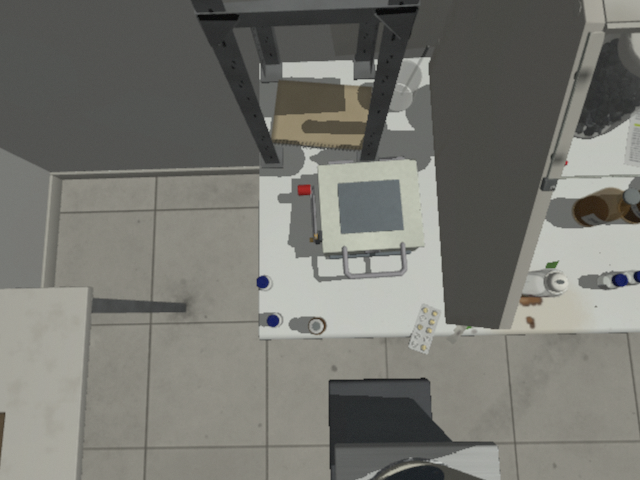

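The chest is at about (370,205) in the top picture. The bar runs along row 272, columns 348-403. The red knob is at (304,190), amber vial at (317,325), and blue caps at (264,283) and (273,321). The hood wall is on the right.

Run:
```python
from h import *
d=np.load('pics/t0.npy');s=np.load('pics/s0.npy')
for n,u,v in [('lidFL',324,249),('lidFR',421,244),('lidBL',322,168),('lidBR',413,164),('barL',350,274),('barM',375,274),('barR',402,272),('knob',304,190),('amb',317,325),('b1',264,283),('b2',274,321),('foot',318,238),('bench',350,310)]: print(n,pt('top',u,v,d,1))
for n,u,v in [('amb',388,318),('ambcap',388,294),('b1',292,313),('b2',341,328),('knob',257,234),('foot',309,262),('barR',407,215),('barL',349,236),('lidFL',331,235),('lidFR',398,199),('lidBL',257,204),('lidBR',330,177)]: print(n,pt('scene',u,v,s,1))
t=cv2.imread('pics/t0.png')[150:340,250:440];cv2.imwrite('pics/t0c.png',cv2.resize(t,(600,600),interpolation=cv2.INTER_CUBIC))
```

```text
lidFL [530.4 170.4  96.3]
lidFR [535.6 -13.   95.8]
lidBL [690.6 170.8  95.3]
lidBR [693.3  -6.5  95.7]
barL [481.6 122.8 100.2]
barM [480.6  76.2  99.5]
barR [483.3  25.8  98.9]
knob [652.  207.8  77.6]
amb [388.6 187.   75.9]
b1 [471.1 290.5  56.8]
b2 [397.2 270.9  57.6]
foot [551.8 181.3  96.2]
bench [4.153e+02 1.209e+02 2.000e-01]
amb [374.4 202.4  42.7]
ambcap [384.9 192.3  74.2]
b1 [467.3 301.4  56.3]
b2 [394.8 278.2  57.4]
knob [646.8 213.   72.1]
foot [551.  187.4  49.1]
barR [482.1  28.6  98.4]
barL [521.9 125.7  83.3]
lidFL [530.5 158.2  95.5]
lidFR [533.  -11.2  94.3]
lidBL [693.1 172.3  94.9]
lidBR [676.4  10.7  95.7]
```

View pics/t0c.png

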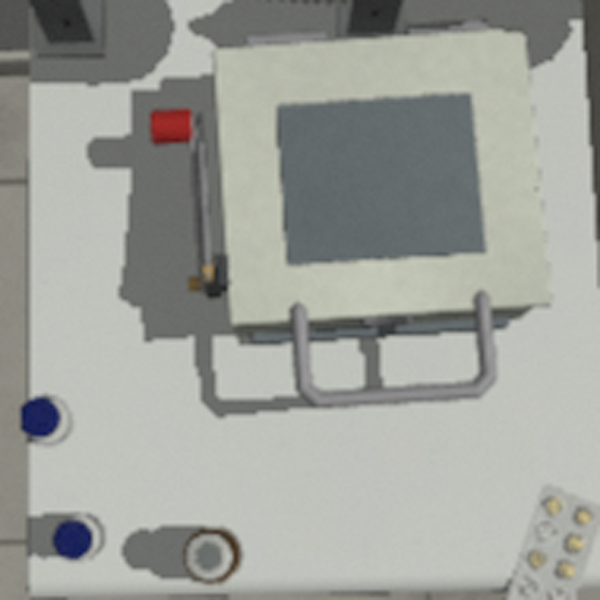

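The crop shows the lid corners at (232,325), (550,303), (527,33) and (215,52), and the bar from (318,398) to (478,387). Next I fit the chest pose.

```bash
cat >> h.py <<'E'
def ray(n,u,v,z):
    c=r.get_calibration(n);K=c['K'];T=np.array(c['world_from_camera']);q=T[:3,:3]@np.array([(u-K[0,2])/K[0,0],(v-K[1,2])/K[1,1],1]);return T[:3,3]+q*(z-T[2,3])/q[2]
E
python3 - <<'E'
from h import *
f=lambda u,v,z:ray('top',250+(u+.5)/3.158-.5,150+(v+.5)/3.158-.5,z)
P=[f(u,v,95) for u,v in[(232,322),(550,302),(527,33),(215,52)]]
for p in P:print(p.round(1))
L=f(318,398,96);R=f(478,387,96);print(L.round(1),R.round(1))
for a,b in[(P[1],P[0]),(P[2],P[3]),(R,L)]:
  e=b-a;print('yaw',-np.arctan2(e[0],e[1]).round(4),np.hypot(*e[:2]).round(1))
for a,b in[(P[0],P[3]),(P[1],P[2])]:
  e=b-a;print('yaw',np.arctan2(e[1],e[0]).round(4),np.hypot(*e[:2]).round(1))
print('ctr',np.mean(P,0).round(1),'amb',f(209,557,75).round(1),'blue',f(40,417,56).round(1),f(74,539,58).round(1))
# amber/bluest bench clouds from scene+top depth
d=np.load('pics/s0.npy');c=r.get_calibration('scene');K=c['K'];T=np.array(c['world_from_camera'])
v,u=np.mgrid[:480,:640];X=np.stack([(u-K[0,2])/K[0,0]*d,(v-K[1,2])/K[1,1]*d,d],-1)@T[:3,:3].T+T[:3,3]
for box in[(340,430,150,230),(440,500,255,320),(370,430,245,300)]:
  m=(d>0)&(X[...,0]>box[0])&(X[...,0]<box[1])&(X[...,1]>box[2])&(X[...,1]<box[3])&(X[...,2]>15)&(X[...,2]<45)
  Q=X[m][:,:2]; A=np.c_[2*Q,np.ones(len(Q))]; s=np.linalg.lstsq(A,(Q**2).sum(1),rcond=None)[0]; print(len(Q),s[:2].round(1),np.sqrt(s[2]+s[:2]@s[:2]).round(1),X[m].min(0).round(0),X[m].max(0).round(0))
E
```

```text
[525.6 172.2  95. ]
[533.2 -18.3  95. ]
[701.2 -13.9  95. ]
[694.7 179.1  95. ]
[478.8 122.   96. ] [483.2  27.2  96. ]
yaw 0.0397 190.6
yaw 0.0339 193.1
yaw 0.0467 95.0
yaw 0.0411 169.3
yaw 0.0263 168.1
ctr [613.7  79.8  95. ] amb [386.7 189.3  75. ] blue [473.8 294.   56. ] [398.5 272.6  58. ]
412 [386.4 189.9] 17.1 [367. 179.  15.] [400. 209.  45.]
385 [472.  297.8] 12.2 [457. 283.  15.] [487. 314.  45.]
390 [397.3 277.1] 11.5 [383. 264.  15.] [411. 291.  44.]
```

Run:
```python
import cv2
t=cv2.imread('pics/s0.png')[190:300,230:350];cv2.imwrite('pics/s0c.png',cv2.resize(t,(654,600),interpolation=cv2.INTER_CUBIC))
```

```text
(no output)
```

View pics/s0c.png

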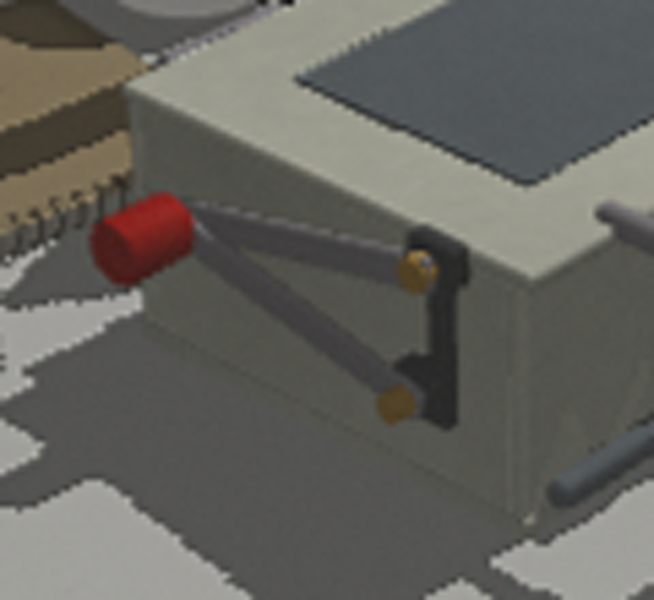

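The crop shows the stay's lid pin at (416,271), the foot pin at (395,404), and the knob face at (120,255).

```bash
cat > stay.py <<'E'
from h import *
from scipy.optimize import brentq
H=np.array([702,83.]);yaw=.037
def tochest(p): # x along chest from hinge, lateral, z-88
    q=np.array(p[:2])-H;c,s=np.cos(yaw),np.sin(yaw);return np.array([c*q[0]+s*q[1],-s*q[0]+c*q[1],p[2]-88])
E
python3 - <<'E'
from stay import *
d=np.load('pics/s0.npy')
D={}
for n,u,v in[('pin',416,271),('foot',395,404),('knobmid',150,240),('knobend',118,255)]:
  p=pt('scene',round(230+u/5.45),round(190+v/5.45),d,1);D[n]=tochest(p);print(n,p,D[n].round(1))
# lateral correction: pin ends seen from outside; use x,z
P=D['pin'][[0,2]];F=D['foot'][[0,2]]
for dp in(-5,0,5):
  F2=F+[0,dp]
  def g(t):
    c,s=np.cos(t),np.sin(t);x,z=P;return np.hypot(*(np.array([x*c+z*s,-x*s+z*c])-F2))-202
  print([round(g(t)+202,1) for t in(0,.8,1.2,1.3,1.4,1.5)], brentq(g,.8,1.8))
E
```

```text
pin [555.3 188.7  89.1] [-142.7  111.1    1.1]
foot [554.5 199.5  49.4] [-143.1  121.9  -38.6]
knobmid [645.7 211.8  72. ] [-51.5 130.8 -16. ]
knobend [649.7 221.5  68.8] [-47.1 140.3 -19.2]
[np.float64(44.7), np.float64(153.3), np.float64(199.7), np.float64(210.1), np.float64(220.0), np.float64(229.3)] 1.222022133106783
[np.float64(39.7), np.float64(148.5), np.float64(195.2), np.float64(205.8), np.float64(215.8), np.float64(225.3)] 1.263603306824209
[np.float64(34.7), np.float64(143.8), np.float64(190.9), np.float64(201.5), np.float64(211.7), np.float64(221.3)] 1.304763997027912
```

```bash
cat >> h.py <<'E'
from scipy.spatial.transform import Rotation as Ro
def ori(p,yaw,side=0): # tool pointing forward-down p deg below horizontal, azimuth yaw; side 0: jaws in vertical plane; 1: jaws lateral
    p=np.radians(p);z=np.array([np.cos(p)*np.cos(yaw),np.cos(p)*np.sin(yaw),-np.sin(p)]);l=np.array([-np.sin(yaw),np.cos(yaw),0])
    if side==0:x=l;y=np.cross(z,x)
    else:
        y=l*side;x=np.cross(y,z)
    return np.c_[x,y,z]
def rel(pos,R=None):
    s=r.sense();R0=Ro.from_euler('xyz',s['tcp_rot']).as_matrix()
    rv=np.zeros(3) if R is None else Ro.from_matrix(R@R0.T).as_rotvec(degrees=True)
    print('turn',rv.round(2),'shift',(np.array(pos)-s['eef_pos']).round(1))
E
python3 - <<'E'
from h import *
rel([250,-190,300],ori(90,.037)); print(r.sense()['qpos'])
E
```

```text
turn [-4.00e-02 -6.00e-02  7.07e+01] shift [ 21.9 391.4  90.3]
[-1.19939602e+00  3.53581086e-01  1.63407515e+00  3.22853108e-05
  1.15520162e+00 -2.39651270e-03]
```

>>> step_arm --plan "0 0 8 3 49 15 110; 0 0 16 6 98 30 110; 0 0 24 9 147 45 110; 0 0 32 12 196 60 110; 0 0 40 15 245 75 110; 0 0 48 18 294 90 110; 0 0 56 20 343 90 110; 0 0 64 22 390 90 110" --force 30

```text
clock: 0.9
eef_pos: [249.8, -194.0, 300.7]
tcp_rot: [3.14, 0.0, 1.495]
contact_force: [1.5, 0.7, -0.3]
opening: 0.568
grasp_force: 0.0
```

Run:
```python
from h import *
rel([310,40,280],ori(90,.037)); rel([310,40,280],ori(50,.037));print(r.sense()['qpos'],r.sense()['opening'])
```

```text
turn [0.03 0.07 6.44] shift [ 60.2 234.  -20.7]
turn [ -0.74 -39.94   6.18] shift [ 60.2 234.  -20.7]
[-6.65552382e-01 -2.65567433e-01  2.08396517e+00  3.42692338e-04
  1.32192908e+00 -5.90269449e-01] 0.5684101823804625
```

>>> step_arm --plan "0 0 2 22 47 0 110; 0 0 4 42 95 0 110; 0 0 6 52 143 0 110; 0 -4 6 60 190 -10 110; 0 -12 6 66 235 -20 110; 0 -20 6 105 262 -30 110; 0 -28 6 145 267 -50 110; 0 -36 6 175 267 -75 110"

```text
clock: 1.7
eef_pos: [419.1, 70.8, 233.4]
tcp_rot: [2.555, -0.01, 1.601]
contact_force: [1.2, -1.6, -1.4]
opening: 0.563
grasp_force: 0.0
```

Run:
```python
from h import *
R=ori(50,.037);a=R[:,2];bar=np.array([480,74.7,95])
rel(bar-55*a,R);rel(bar+5*a,R)
```

```text
turn [-0.36 -6.39  0.37] shift [ 25.5   2.6 -96.3]
turn [-0.36 -6.39  0.37] shift [  64.1    4.  -142.2]
```

>>> step_arm --plan "0 -4 0 10 0 -44 110; 0 -4 0 20 0 -88 110; 0 -4 0 20 0 -88 110; 0 -4 0 33 1 -104 110; 0 -4 0 46 1 -119 110; 0 -4 0 58 2 -134 110; 0 -4 0 58 2 -134 110; 0 -4 0 58 2 -134 110"

```text
clock: 2.5
eef_pos: [476.1, 67.6, 127.8]
tcp_rot: [2.535, -0.008, 1.598]
contact_force: [0.5, -0.3, 0.8]
opening: 0.571
grasp_force: 0.0
```

Run:
```python
from h import *
R=ori(50,.037);a=R[:,2];bar=np.array([480,74.7,95])
rel(bar+5*a,R); im,d=shot('scene','s1');im=im[150:330,270:470]
cv2.imwrite('pics/s1c.png',cv2.resize(im[:,:,::-1],(660,594),interpolation=cv2.INTER_CUBIC));print(r.sense()['contact_force'])
```

```text
turn [-0.3  -5.27  0.53] shift [  7.1   7.2 -36.6]
[-1.33597634 -0.4135553   0.36802258]
```

View pics/s1c.png

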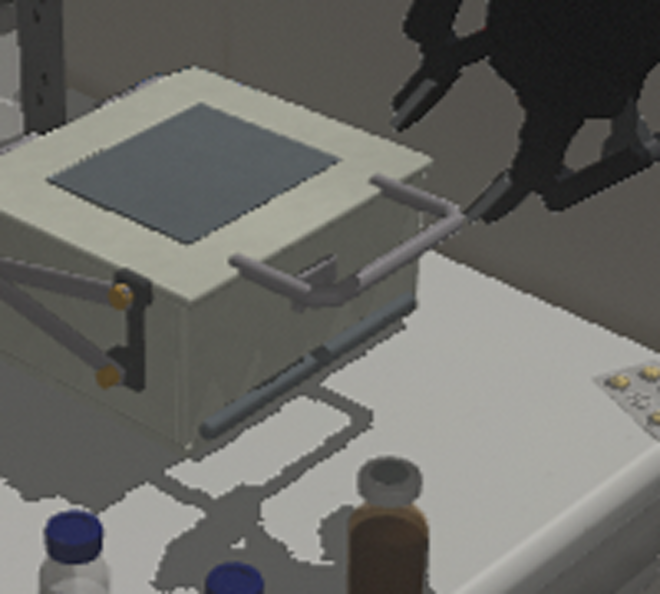

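The gripper is above and in front of the bar with its jaws straddling the approach line. The move was rate-limited, so it stopped short. I'll go on from the measured pose.

>>> step_arm --plan "0 -3 0 1 4 -8 110; 0 -5 0 2 7 -16 110; 0 -5 0 4 7 -24 110; 0 -5 0 5 7 -30 110; 0 -5 0 7 7 -36 110; 0 -5 0 7 7 -36 110; 0 -5 0 7 7 -36 110; 0 -5 0 7 7 -36 110"

```text
clock: 3.35
eef_pos: [484.3, 71.5, 138.3]
tcp_rot: [2.513, -0.012, 1.603]
contact_force: [0.1, 0.0, -0.5]
opening: 0.567
grasp_force: 0.0
```

Run:
```python
from h import *
R=ori(50,.037);a=R[:,2];bar=np.array([480,74.7,95])
rel(bar+5*a,R); im,d=shot('scene','s2');im=im[150:330,270:470]
cv2.imwrite('pics/s2c.png',cv2.resize(im[:,:,::-1],(660,594),interpolation=cv2.INTER_CUBIC));s=r.sense();print(s['contact_force'],s['qpos'],s['tcp_rot'])
```

```text
turn [-0.57 -4.03  0.26] shift [ -1.1   3.3 -47.1]
[ 0.28640739 -0.30853779 -0.04964571] [ 0.21624553  0.0443716   2.4476521  -1.29506482  0.10167484  1.45050196] [ 2.51326134 -0.01254838  1.60286813]
```

View pics/s2c.png

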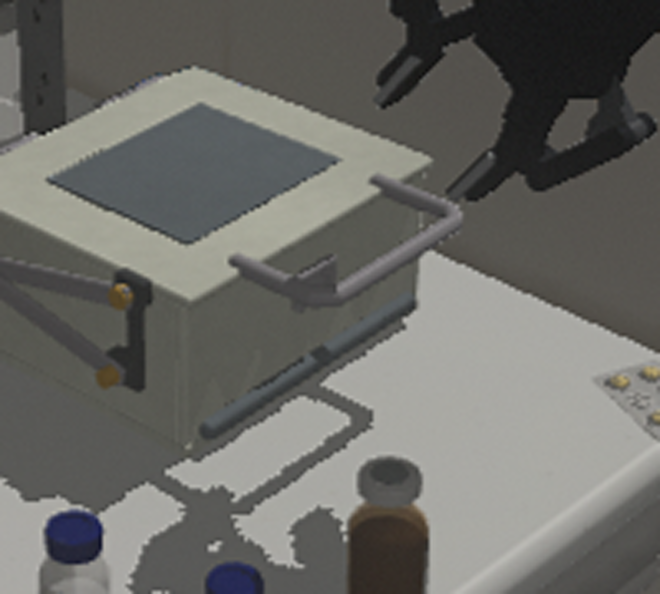

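The arm is close to a wrist singularity (j5 ≈ 0), which blocks the tilt. A steeper tool, about 75° down, avoids it.

>>> step_arm --plan "0 4 0 -4 -2 4 140; 0 8 0 -8 -5 8 140; 0 12 0 -10 -8 12 140; 0 16 0 -12 -12 12 140; 0 21 0 -14 -16 12 140; 0 21 0 -14 -16 12 140; 0 21 0 -14 -16 12 140; 0 21 0 -14 -16 12 140"

```text
clock: 4.2
eef_pos: [471.7, 55.5, 151.2]
tcp_rot: [2.878, -0.024, 1.595]
contact_force: [0.0, -0.2, -0.6]
opening: 0.451
grasp_force: 0.0
```

Run:
```python
from h import *
R=ori(75,.037);a=R[:,2];bar=np.array([481,54.7,95])
rel(bar-35*a,R);rel(bar+5*a,R); s=r.sense();print(s['eef_pos'],s['contact_force'],s['qpos'],s['tcp_rot'],s['opening'])
```

```text
turn [-1.36  0.05  0.71] shift [  0.2  -1.1 -22.4]
turn [-1.36  0.05  0.71] shift [ 10.6  -0.7 -61. ]
[471.7201961   55.48280232 151.17943537] [ 0.00076502 -0.19042797 -0.61731632] [ 1.14311579e-01  6.17294433e-02  2.19649092e+00 -8.77020569e-04
  6.19003448e-01  9.34487961e-02] [ 2.87826372 -0.02370998  1.59544582] 0.45109314582970567
```

>>> step_arm --plan "-1.4 0 0.7 0 -1 -10 140; -1.4 0 0.7 0 -1 -22 140; -1.4 0 0.7 3 -1 -33 140; -1.4 0 0.7 6 -1 -43 140; -1.4 0 0.7 8 -1 -53 140; -1.4 0 0.7 11 -1 -61 140; -1.4 0 0.7 11 -1 -61 140; -1.4 0 0.7 11 -1 -61 140"

```text
clock: 5.0
eef_pos: [481.4, 54.6, 89.4]
tcp_rot: [2.881, 0.001, 1.608]
contact_force: [1.0, 0.0, 0.9]
opening: 0.45
grasp_force: 0.0
```

Run:
```python
from h import *
R=ori(75,.037);a=R[:,2];bar=np.array([481,54.7,95])
rel(bar+5*a,R); im,d=shot('scene','s3');im=im[150:330,270:470]
cv2.imwrite('pics/s3c.png',cv2.resize(im[:,:,::-1],(660,594),interpolation=cv2.INTER_CUBIC));s=r.sense();print(s['contact_force'],s['qpos'],s['tcp_rot'])
```

```text
turn [ 0.07 -0.04 -0.04] shift [0.9 0.1 0.8]
[-0.09101223 -0.26954619  0.61692122] [ 0.12818468  0.19392631  2.22874824 -0.05524502  0.45891807  0.13670663] [2.87986927e+00 1.11249342e-03 1.60846094e+00]
```

View pics/s3c.png

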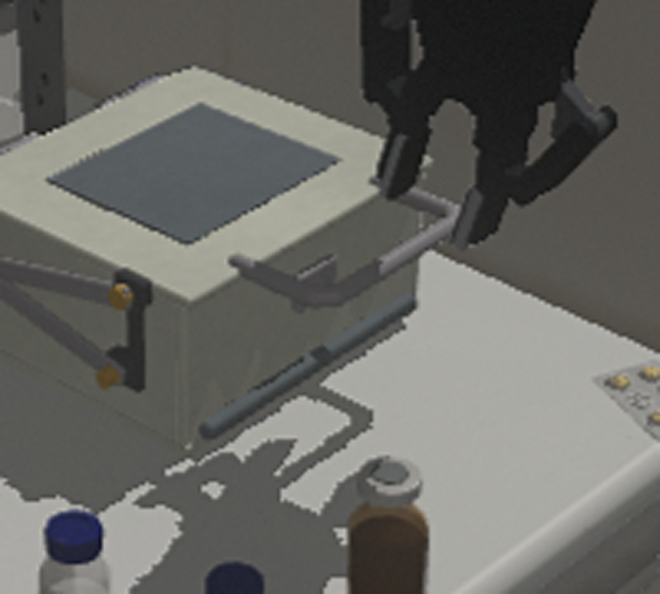

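Run:
```python
from h import *
c=r.get_calibration('scene');K=np.array(c['K']);T=np.linalg.inv(np.array(c['world_from_camera']))
for n,p in[('tcp',(482,55,90)),('tipfar',(505,55,82)),('tipnear',(465,55,72)),('barR',(483,27,96)),('barL',(479,122,96)),('bar55',(481,55,96))]:
  q=K@(T[:3,:3]@np.array(p)+T[:3,3]);u,v=q[:2]/q[2];print(n,round((u-270)*3.3),round((v-150)*3.3))
d=np.load('pics/s3.npy')
for u,v in[(397,185),(465,232),(420,245),(440,225)]: print(pt('scene',round(270+u/3.3),round(150+v/3.3),d,0))
```

```text
tcp 418 248
tipfar 381 246
tipnear 443 292
barR 452 217
barL 333 291
bar55 420 238
[494.3  59.5 122.6]
[448.1  63.6 116.8]
[475.8  62.3  97.9]
[478.8  43.5 100.1]
```

```bash
cat >> h.py <<'E'
def cloud(n,f):
    d=np.load('pics/'+f+'.npy');c=r.get_calibration(n);K=c['K'];T=np.array(c['world_from_camera'])
    v,u=np.mgrid[:480,:640];return np.stack([(u-K[0,2])/K[0,0]*d,(v-K[1,2])/K[1,1]*d,d],-1)@T[:3,:3].T+T[:3,3],d>0
E
python3 - <<'E'
from h import *
shot('top','t3')
s=r.sense();R=Ro.from_euler('xyz',s['tcp_rot']).as_matrix()
for cam,f in(('scene','s3'),('top','t3')):
  X,m=cloud(cam,f);L=(X-s['eef_pos'])@R
  m&=(abs(L[...,0])<13)&(abs(L[...,1])<60)&(abs(L[...,1])>9)&(L[...,2]>-80)&(L[...,2]<30)
  print(cam,m.sum())
  for lo in range(-80,30,10):
    k=m&(L[...,2]>=lo)&(L[...,2]<lo+10)
    for sg in(-1,1):
      q=L[k&(sg*L[...,1]>0)]
      if len(q):print(lo,sg,len(q),q.mean(0).round(0),q.min(0).round(0),q.max(0).round(0))
E
```

```text
scene 918
-80 -1 130 [  3. -34. -75.] [-12. -53. -80.] [ 13. -18. -70.]
-80 1 128 [  4.  36. -76.] [ -9.  18. -80.] [ 13.  55. -70.]
-70 -1 35 [ 10. -30. -65.] [  6. -46. -70.] [ 13. -20. -60.]
-70 1 67 [  5.  28. -66.] [-10.  20. -70.] [ 13.  53. -60.]
-60 -1 53 [  7. -27. -54.] [ -6. -33. -60.] [ 13. -18. -50.]
-60 1 66 [  5.  22. -55.] [ -9.  19. -60.] [ 13.  34. -50.]
-50 -1 62 [  7. -28. -45.] [ -4. -33. -50.] [ 13. -19. -40.]
-50 1 64 [  5.  23. -45.] [-10.  19. -50.] [ 13.  33. -40.]
-40 -1 59 [  7. -27. -35.] [ -6. -33. -40.] [ 13. -18. -30.]
-40 1 55 [  5.  23. -35.] [-10.  18. -40.] [ 13.  33. -30.]
-30 -1 16 [  9. -24. -26.] [  3. -29. -30.] [ 12. -20. -21.]
-30 1 37 [  4.  21. -27.] [ -9.  19. -30.] [ 13.  32. -22.]
0 1 63 [-0. 51.  9.] [-13.  45.   5.] [13. 59. 10.]
10 1 35 [ 1. 51. 14.] [-13.  46.  10.] [12. 60. 20.]
20 1 48 [-0. 47. 25.] [-12.  44.  20.] [12. 50. 30.]
top 133
-80 1 35 [  6.  37. -76.] [  2.  29. -79.] [ 12.  43. -72.]
-70 1 6 [ 10.  35. -68.] [  9.  34. -70.] [ 13.  39. -65.]
-50 1 2 [  9.  33. -50.] [  8.  32. -50.] [  9.  34. -49.]
-40 1 9 [ 11.  28. -38.] [  7.  21. -40.] [ 13.  34. -35.]
-30 1 2 [ 10.  27. -27.] [ 10.  27. -29.] [ 11.  27. -25.]
0 1 54 [ 1. 53.  8.] [-12.  48.   5.] [12. 60. 10.]
10 1 24 [ 4. 57. 11.] [-12.  54.  10.] [13. 60. 13.]
20 1 1 [ 8. 44. 28.] [ 8. 44. 28.] [ 8. 44. 28.]
```

Run:
```python
from h import *
for f,e,ro in(('s1',(476.3,67.8,127.8),(2.535,-.008,1.598)),('s2',(484.4,71.5,138.2),(2.513,-.0125,1.603)),('s3',(481.6,54.6,90),(2.88,.001,1.608))):
  R=Ro.from_euler('xyz',ro).as_matrix();X,m=cloud('scene',f);L=(X-np.array(e))@R
  m&=(abs(L[...,0])<25)&(abs(L[...,1])<45)&(L[...,2]>-60)&(L[...,2]<25)&(X[...,2]>102)
  for sg in(-1,1):
    q=L[m&(sg*L[...,1]>0)];k=q[:,2]>q[:,2].max()-12;print(f,sg,len(q),q[:,2].max().round(1),q[k].mean(0).round(1),q.min(0).round(0),q.max(0).round(0))
```

```text
s1 -1 168 -24.1 [  9.1 -30.3 -31.6] [ -4. -38. -60.] [ 15. -23. -24.]
s1 1 189 -23.8 [  5.5  28.2 -30.8] [-11.  24. -60.] [ 15.  39. -24.]
s2 -1 159 -25.5 [  9.8 -29.3 -32.5] [ -6. -37. -60.] [ 15. -24. -25.]
s2 1 191 -24.0 [  7.1  28.6 -31.3] [-11.  24. -60.] [ 15.  39. -24.]
s3 -1 207 -20.8 [  9.7 -24.5 -28.8] [ -6. -33. -60.] [ 15. -18. -21.]
s3 1 235 -22.2 [  4.9  22.  -28.7] [-10.  18. -60.] [ 16.  34. -22.]
```

The depth clouds from three views agree: the real fingertips end about 22 mm behind the reported TCP (about 16 mm when shut), so the grasp point is about 35 mm behind it. I'll go 30 mm further along the tool axis and close on the bar.

>>> step_arm --plan "0 0 0 2 0 -7 140; 0 0 0 4 0 -14 140; 0 0 0 6 0 -21 140; 0 0 0 8 0 -28 140; 0 0 0 8 0 -28 140; 0 0 0 8 0 -28 200; 0 0 0 8 0 -28 250; 0 0 0 8 0 -28 250" --force 30

```text
clock: 5.9
eef_pos: [489.0, 54.6, 61.6]
tcp_rot: [2.881, 0.001, 1.609]
contact_force: [-1.9, 0.4, -1.9]
opening: 0.103
grasp_force: 29.2
```

>>> step_arm --plan "0 0 0 0 0 0 250; 0 0 0 0 0 0 250; 0 0 0 0 0 0 250"

```text
clock: 6.2
eef_pos: [489.1, 54.6, 61.6]
tcp_rot: [2.881, 0.001, 1.609]
contact_force: [-4.3, 0.5, 2.9]
opening: 0.099
grasp_force: 29.6
```

Run:
```python
from h import *
s=r.sense();print(s)
R=Ro.from_euler('xyz',s['tcp_rot']).as_matrix();shot('scene','s4')
X,m=cloud('scene','s4');L=(X-s['eef_pos'])@R
m&=(abs(L[...,0])<13)&(abs(L[...,1])<30)&(L[...,2]>-80)&(L[...,2]<25)
for lo in range(-70,30,10):
  q=L[m&(L[...,2]>=lo)&(L[...,2]<lo+10)]
  if len(q):print(lo,len(q),q.mean(0).round(0),q.min(0).round(0),q.max(0).round(0))
```

```text
{'clock': 6.2, 'qpos': array([ 0.12576219,  0.26255274,  2.23234931, -0.06296973,  0.38740369,
        0.14303526]), 'qvel': array([ 6.94672038e-05,  1.01727144e-03,  6.13382586e-04,  3.88671746e-04,
       -6.95191449e-05, -2.68918490e-04]), 'joint_efforts': array([-4.26934725e-01, -4.07653642e+01, -2.35313880e+01, -1.96129452e-01,
       -2.46490337e+00,  1.28968485e-02]), 'eef_pos': array([489.05166922,  54.62966703,  61.60847732]), 'tcp_rot': array([2.88055432e+00, 1.13956631e-03, 1.60857964e+00]), 'contact_force': array([-4.33314716,  0.4719207 ,  2.91977205]), 'wrist_torque': array([0.04598885, 0.52348807, 0.05591897]), 'grasp_force': 29.57334190607071, 'opening': 0.09947514486994086}
-70 102 [  7.   4. -66.] [-11. -30. -70.] [ 13.  28. -60.]
-60 107 [  6.   0. -55.] [ -9. -18. -60.] [ 13.  19. -50.]
-50 113 [  6.  -2. -45.] [ -9. -18. -50.] [ 13.  18. -40.]
-40 105 [  7.  -2. -36.] [ -6. -18. -40.] [ 13.  19. -30.]
-30 32 [  9.  -5. -27.] [ -6. -16. -30.] [ 13.  18. -21.]
```

```bash
cat > arc.py <<'E'
import sys;import numpy as np
t0,t1,n=map(float,sys.argv[1:4]);f=lambda t:np.array([-222*np.cos(t+.027),0,222*np.sin(t+.027)])
rows=[]
for t in np.linspace(t0,t1,int(n)+1)[1:]:
    d=f(t)-f(t0);rows.append('0 0 0 %.1f %.1f %.1f 250'%(d[0],.037*d[0],d[2]))
print('; '.join(rows))
E
python3 arc.py 0 .28 8; python3 arc.py .28 .64 8;python3 arc.py .64 1.0 8
```

```text
0 0 0 0.3 0.0 7.8 250; 0 0 0 1.0 0.0 15.5 250; 0 0 0 1.9 0.1 23.2 250; 0 0 0 3.0 0.1 30.9 250; 0 0 0 4.4 0.2 38.5 250; 0 0 0 6.1 0.2 46.1 250; 0 0 0 8.1 0.3 53.6 250; 0 0 0 10.3 0.4 61.1 250
0 0 0 3.2 0.1 9.5 250; 0 0 0 6.9 0.3 18.7 250; 0 0 0 11.0 0.4 27.9 250; 0 0 0 15.4 0.6 36.8 250; 0 0 0 20.3 0.8 45.5 250; 0 0 0 25.6 0.9 54.0 250; 0 0 0 31.2 1.2 62.3 250; 0 0 0 37.2 1.4 70.2 250
0 0 0 6.4 0.2 7.7 250; 0 0 0 13.0 0.5 15.1 250; 0 0 0 20.1 0.7 22.2 250; 0 0 0 27.4 1.0 29.0 250; 0 0 0 35.0 1.3 35.5 250; 0 0 0 43.0 1.6 41.5 250; 0 0 0 51.1 1.9 47.3 250; 0 0 0 59.6 2.2 52.6 250
```

>>> step_arm --plan "0 0 0 0 0 8 250; 0 0 0 1 0 15 250; 0 0 0 2 0 23 250; 0 0 0 3 0 31 250; 0 0 0 4.5 0 38.5 250; 0 0 0 6 0 46 250; 0 0 0 8 0 53.5 250; 0 0 0 10 0.5 61 250"

```text
clock: 7.05
eef_pos: [498.8, 55.0, 123.1]
tcp_rot: [2.881, 0.001, 1.609]
contact_force: [-2.8, -2.0, -3.3]
opening: 0.097
grasp_force: 29.3
```

>>> step_arm --plan "0 0 0 3 0 9.5 250; 0 0 0 7 0 18.5 250; 0 0 0 11 0.5 28 250; 0 0 0 15.5 0.5 37 250; 0 0 0 20.5 1 45.5 250; 0 0 0 25.5 1 54 250; 0 0 0 31 1 62 250; 0 0 0 37 1.5 70 250"

```text
clock: 7.85
eef_pos: [533.6, 56.4, 192.7]
tcp_rot: [2.886, 0.001, 1.608]
contact_force: [-17.5, -0.5, 8.2]
opening: 0.097
grasp_force: 29.9
```

Run:
```python
from h import *
s=r.sense();R=Ro.from_euler('xyz',s['tcp_rot']).as_matrix();a=R[:,2];g=s['eef_pos']-35*a;print(g,s['contact_force'],s['wrist_torque'],s['opening'],s['qpos'],s['tcp_rot'])
print(np.arctan2(g[2]-88,702-g[0]),np.hypot(g[2]-88,702-g[0]))
```

```text
[524.73219539  56.08520884 226.53619877] [-17.53756023  -0.48257688   8.18161448] [-0.14949866  2.74851786  0.00291157] 0.09694914177781454 [ 0.11690968  0.10428841  2.0327819  -0.03127607  0.74999765  0.09934423] [2.88595635e+00 1.31728162e-03 1.60835000e+00]
0.6633631557287211 224.98033896014016
```

>>> step_arm --plan "0 0 0 0 0 0 250; 0 0 0 0 0 0 250"

```text
clock: 8.05
eef_pos: [534.6, 56.4, 193.5]
tcp_rot: [2.883, 0.001, 1.608]
contact_force: [-17.8, 0.2, 12.0]
opening: 0.099
grasp_force: 30.6
```

Run:
```python
from h import *
s=r.sense();print(s['eef_pos'],s['contact_force'],s['wrist_torque'])
im,d=shot('scene','s5');im=im[60:320,220:480]
cv2.imwrite('pics/s5c.png',cv2.resize(im[:,:,::-1],(600,600),interpolation=cv2.INTER_CUBIC))
X,m=cloud('scene','s5')
# lid plane: lid interior points, fit angle
H=np.array([702,83,88]);c,sn=np.cos(.037),np.sin(.037);q=X-H;xc=c*q[...,0]+sn*q[...,1];yc=-sn*q[...,0]+c*q[...,1];z=q[...,2]
k=m&(abs(yc)<90)&(xc<-20)&(xc>-170)&(z>20)&(z<150)&(np.hypot(xc,z)<165)
import collections
A=np.c_[xc[k],np.ones(k.sum())];
from numpy.linalg import lstsq
w=np.ones(k.sum(),bool)
for _ in range(15):
  co=lstsq(A[w],z[k][w],rcond=None)[0];w=abs(A@co-z[k])<6
print(k.sum(),w.sum(),np.arctan(-co[0]),co)
```

```text
[534.64253147  56.41765511 193.47162281] [-17.76281856   0.19202431  12.0045471 ] [-0.03791845  2.43704431  0.03546957]
122 101 0.6303275507971723 [-0.72961653  1.61863369]
```

View pics/s5c.png

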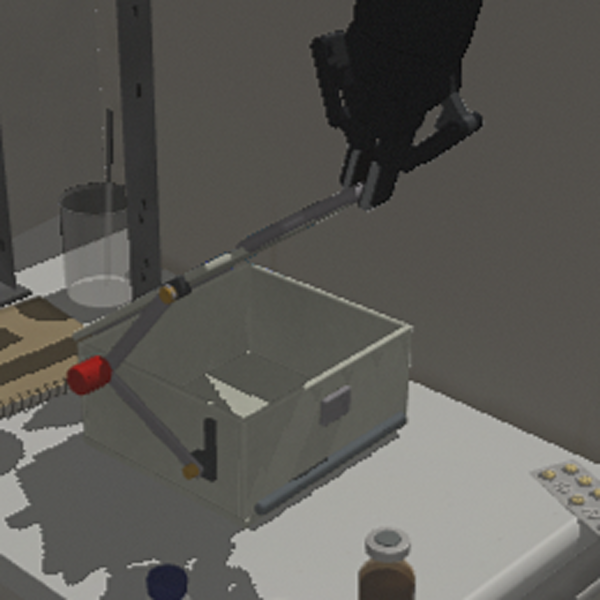

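The lid is up to about 0.63 rad and is held well. The force is purely radial, outward, because my arc is a little too tight. I'll shift outward.

>>> step_arm --plan "0 0 0 -1 0 1 250; 0 0 0 -2 0 1.5 250; 0 0 0 -2 0 1.5 250; 0 0 0 -2 0 1.5 250"

```text
clock: 8.5
eef_pos: [535.5, 56.5, 194.9]
tcp_rot: [2.878, 0.001, 1.609]
contact_force: [3.2, -2.3, -4.8]
opening: 0.105
grasp_force: 29.7
```

```bash
sed -i 's/+.027//g' arc.py; python3 arc.py .655 .9 6; python3 arc.py .9 1.1 6
```

```text
0 0 0 5.7 0.2 7.1 250; 0 0 0 11.6 0.4 13.9 250; 0 0 0 17.8 0.7 20.5 250; 0 0 0 24.3 0.9 26.8 250; 0 0 0 31.1 1.1 32.9 250; 0 0 0 38.1 1.4 38.7 250
0 0 0 5.9 0.2 4.5 250; 0 0 0 11.9 0.4 8.8 250; 0 0 0 18.1 0.7 12.9 250; 0 0 0 24.3 0.9 16.8 250; 0 0 0 30.8 1.1 20.5 250; 0 0 0 37.3 1.4 23.9 250
```

>>> step_arm --plan "0 0 0 5.5 0 7 250; 0 0 0 11.5 0.5 14 250; 0 0 0 18 0.5 20.5 250; 0 0 0 24.5 1 27 250; 0 0 0 31 1 33 250; 0 0 0 38 1.5 38.5 250; 0 0 0 38 1.5 38.5 250; 0 0 0 38 1.5 38.5 250"

```text
clock: 9.3
eef_pos: [573.1, 58.0, 233.7]
tcp_rot: [2.879, 0.001, 1.609]
contact_force: [-3.4, -2.8, 4.3]
opening: 0.098
grasp_force: 30.3
```

>>> step_arm --plan "0 0 0 5.5 0 5 250; 0 0 0 11.5 0.5 9.5 250; 0 0 0 17.5 0.5 13.5 250; 0 0 0 24 1 17.5 250; 0 0 0 30.5 1 21 250; 0 0 0 37 1.5 24.5 250; 0 0 0 37 1.5 24.5 250; 0 0 0 37 1.5 24.5 250"

```text
clock: 10.1
eef_pos: [610.2, 59.6, 257.9]
tcp_rot: [2.878, 0.001, 1.609]
contact_force: [-2.9, -2.9, 3.6]
opening: 0.1
grasp_force: 30.9
```

```bash
cat > stayfit.py <<'E'
import sys
from stay import *
from scipy.optimize import brentq
f=sys.argv[1];im,d=shot('scene',f)
X,m=cloud('scene',f)
hsv=cv2.cvtColor(im,cv2.COLOR_RGB2HSV);red=((hsv[...,0]<8)|(hsv[...,0]>172))&(hsv[...,1]>150)&(hsv[...,2]>60)&m
x=X[red];x=x[(x[:,0]>500)&(x[:,0]<750)&(x[:,1]>150)&(x[:,2]>20)]
print('knob med',np.median(x,0).round(1),'min',x.min(0).round(0),'max',x.max(0).round(0),'chest',tochest(np.median(x,0)).round(1),len(x))
s=r.sense();print(s['eef_pos'].round(1),s['contact_force'].round(1),s['clock'])
a,b,w,h=map(int,sys.argv[2:6]) if len(sys.argv)>2 else (200,40,260,280)
k=min(600/w,600/h);cv2.imwrite('pics/'+f+'c.png',cv2.resize(im[b:b+h,a:a+w,::-1],None,fx=k,fy=k,interpolation=cv2.INTER_CUBIC));print('scale',k)
E
python3 stayfit.py s6 220 40 200 200
```

```text
knob med [629.2 213.3 115. ] min [623. 195. 102.] max [642. 222. 123.] chest [-68.  132.9  27. ] 218
[610.   59.6 257.7] [-2.4 -3.2  4.7] 10.15
scale 3.0
```

View pics/s6c.png

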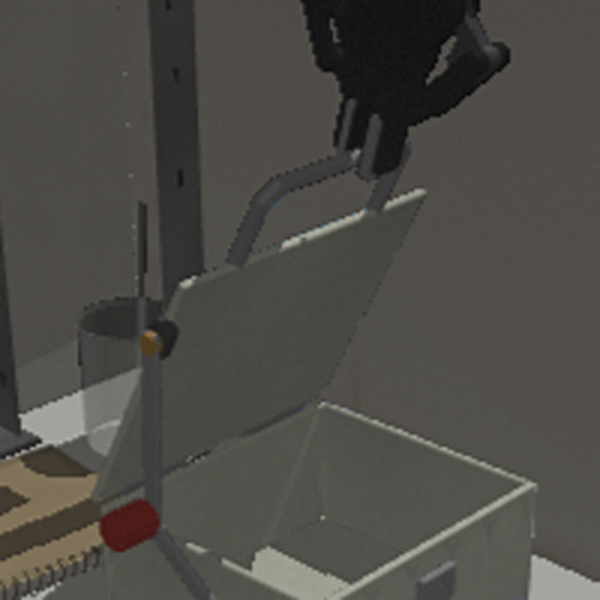

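The lid is at about 1.1 rad and the stay is still bent. The knob is at (130,525) in the crop and the lid pin at (150,343). Geometry puts straight at about 1.26-1.27 rad.

```bash
python3 arc.py 1.1 1.2 5;  python3 arc.py 1.2 1.3 10
```

```text
0 0 0 4.0 0.1 2.0 250; 0 0 0 8.0 0.3 3.9 250; 0 0 0 12.0 0.4 5.7 250; 0 0 0 16.1 0.6 7.4 250; 0 0 0 20.3 0.7 9.1 250
0 0 0 2.1 0.1 0.8 250; 0 0 0 4.2 0.2 1.6 250; 0 0 0 6.2 0.2 2.3 250; 0 0 0 8.3 0.3 3.1 250; 0 0 0 10.4 0.4 3.8 250; 0 0 0 12.6 0.5 4.5 250; 0 0 0 14.7 0.5 5.1 250; 0 0 0 16.8 0.6 5.8 250; 0 0 0 18.9 0.7 6.4 250; 0 0 0 21.1 0.8 7.0 250
```

>>> step_arm --plan "0 0 0 3.5 0 2.5 250; 0 0 0 7.5 0.5 4.5 250; 0 0 0 11.5 0.5 6.5 250; 0 0 0 15.5 0.5 8 250; 0 0 0 19.5 0.5 10 250; 0 0 0 19.5 0.5 10 250; 0 0 0 19.5 0.5 10 250; 0 0 0 19.5 0.5 10 250"

```text
clock: 10.95
eef_pos: [629.2, 60.3, 267.0]
tcp_rot: [2.88, 0.001, 1.609]
contact_force: [4.0, -1.1, -7.4]
opening: 0.097
grasp_force: 29.4
```

```bash
python3 stayfit.py s7 220 40 200 200
```

```text
knob med [623.2 212.8 121.2] min [617. 194. 107.] max [638. 222. 129.] chest [-74.  132.7  33.2] 214
[629.   60.3 266.9] [ 4.8 -0.6 -6.6] 11.0
scale 3.0
```

>>> step_arm --plan "0 0 0 2.5 0 0 250; 0 0 0 4.5 0 0.8 250; 0 0 0 6.5 0 1.5 250; 0 0 0 8.5 0.3 2.3 250; 0 0 0 10.5 0.4 3 250; 0 0 0 10.5 0.4 3 250"

```text
clock: 11.6
eef_pos: [640.1, 60.7, 270.6]
tcp_rot: [2.879, 0.001, 1.609]
contact_force: [-1.1, 1.4, 2.9]
opening: 0.1
grasp_force: 30.9
```

```bash
python3 stayfit.py s8 220 40 200 200
```

```text
knob med [618.7 212.7 125.9] min [612. 194. 112.] max [634. 222. 133.] chest [-78.4 132.7  37.9] 220
[640.1  60.7 270.6] [-1.2  1.2  2.7] 11.65
scale 3.0
```

>>> step_arm --plan "0 0 0 2 0 0.7 250; 0 0 0 4 0 1.4 250; 0 0 0 4 0 1.4 250"

```text
clock: 11.95
eef_pos: [643.8, 60.8, 271.8]
tcp_rot: [2.88, 0.001, 1.609]
contact_force: [-1.3, 3.4, 4.2]
opening: 0.099
grasp_force: 31.0
```

>>> step_arm --plan "0 0 0 1.5 0 0.5 250; 0 0 0 2.5 0 0.8 250; 0 0 0 2.5 0 0.8 250"

```text
clock: 12.25
eef_pos: [646.1, 60.9, 272.5]
tcp_rot: [2.88, 0.0, 1.609]
contact_force: [-2.9, 4.3, 3.8]
opening: 0.1
grasp_force: 31.0
```

```bash
python3 stayfit.py s9 220 40 200 200
```

```text
knob med [614.4 213.1 129.2] min [608. 193. 116.] max [628. 223. 138.] chest [-82.7 133.3  41.2] 223
[646.1  60.9 272.5] [-2.2  4.5  4.3] 12.3
scale 3.0
```

>>> step_arm --plan "0 0 0 1 0 0.3 250; 0 0 0 2 0 0.6 250; 0 0 0 2 0 0.6 250"

```text
clock: 12.6
eef_pos: [648.1, 61.0, 272.9]
tcp_rot: [2.88, 0.0, 1.609]
contact_force: [-1.3, 5.1, 1.9]
opening: 0.102
grasp_force: 31.0
```

>>> step_arm --plan "0 0 0 1 0 0.3 250; 0 0 0 1.5 0 0.5 250; 0 0 0 1.5 0 0.5 250"

```text
clock: 12.9
eef_pos: [649.6, 61.0, 273.3]
tcp_rot: [2.88, 0.0, 1.609]
contact_force: [-2.2, 5.0, 2.2]
opening: 0.102
grasp_force: 31.0
```

```bash
python3 stayfit.py s10 220 40 200 200
```

```text
knob med [611.4 212.9 132.5] min [604. 194. 119.] max [625. 222. 140.] chest [-85.8 133.2  44.5] 224
[649.6  61.  273.3] [-1.   4.9  1.6] 12.95
scale 3.0
```

>>> step_arm --plan "0 0 0 0.8 0 0.3 250; 0 0 0 1.4 0 0.4 250; 0 0 0 1.4 0 0.4 250"

```text
clock: 13.25
eef_pos: [651.0, 61.1, 273.7]
tcp_rot: [2.88, 0.0, 1.609]
contact_force: [-1.1, 6.1, 1.5]
opening: 0.1
grasp_force: 31.0
```

>>> step_arm --plan "0 0 0 0.7 0 0.2 250; 0 0 0 0.7 0 0.2 250"

```text
clock: 13.45
eef_pos: [651.7, 61.1, 273.9]
tcp_rot: [2.88, 0.0, 1.609]
contact_force: [-0.8, 6.3, 1.4]
opening: 0.098
grasp_force: 31.0
```

```bash
python3 stayfit.py s11 220 40 200 200
```

```text
knob med [607.9 212.9 134.5] min [602. 193. 121.] max [622. 222. 142.] chest [-89.2 133.3  46.5] 226
[651.7  61.1 273.9] [-1.4  6.1  1.7] 13.5
scale 3.0
```

>>> step_arm --plan "0 0 0 0.7 0 0.2 250; 0 0 0 0.7 0 0.2 250"

```text
clock: 13.7
eef_pos: [652.5, 61.1, 274.1]
tcp_rot: [2.88, 0.0, 1.609]
contact_force: [-0.2, 6.7, 1.6]
opening: 0.098
grasp_force: 30.9
```

>>> step_arm --plan "0 0 0 0.7 0 0.2 250; 0 0 0 0.7 0 0.2 250"

```text
clock: 13.9
eef_pos: [652.6, 61.1, 274.1]
tcp_rot: [2.881, 0.0, 1.609]
contact_force: [-5.9, 6.1, 4.6]
opening: 0.099
grasp_force: 31.3
```

```bash
python3 stayfit.py s12 220 40 200 200
```

```text
knob med [594.3 212.5 142.3] min [588. 193. 129.] max [608. 221. 150.] chest [-102.8  133.4   54.3] 232
[652.4  61.1 274. ] [-4.8  6.1  3.7] 13.95
scale 3.0
```

The knob jumped 16 mm and the resistance appeared, so the stay has snapped over. I'll ease off, then release.

>>> step_arm --plan "0 0 0 -0.7 0 -0.2 250; 0 0 0 -1.2 0 -0.4 250; 0 0 0 -1.2 0 -0.4 250; 0 0 0 -1.2 0 -0.4 250"

```text
clock: 14.35
eef_pos: [652.1, 61.1, 274.0]
tcp_rot: [2.879, 0.0, 1.609]
contact_force: [-0.1, 5.3, 1.7]
opening: 0.106
grasp_force: 30.9
```

```bash
python3 stayfit.py s13 220 40 200 200
```

```text
knob med [593.7 212.6 143. ] min [588. 194. 129.] max [610. 221. 151.] chest [-103.4  133.5   55. ] 233
[652.1  61.1 274. ] [-0.7  6.   0.9] 14.4
scale 3.0
```

>>> step_arm --plan "0 0 0 0 0 0 140; 0 0 0 0 0 0 140; 0 0 0 0 0 0 140; 0 0 0 -4 0 14 140; 0 0 0 -12 0 43 140; 0 0 0 -30 0 60 140; 0 0 0 -70 0 70 140; 0 0 0 -110 0 75 140"

```text
clock: 15.2
eef_pos: [541.2, 60.4, 351.1]
tcp_rot: [2.878, 0.001, 1.608]
contact_force: [-0.8, 0.1, 0.3]
opening: 0.453
grasp_force: 0.0
```

```bash
python3 stayfit.py s14 220 40 200 200;python3 - <<'E'
from h import *
print(r.sense()['qpos'])
for sd in(1,-1):
  R=ori(78,.037,sd);a=R[:,2];rel(np.array([387,189.6,50])+35*a,R);rel(np.array([387,189.6,50])-70*a,R)
E
```

```text
knob med [594.6 211.2 143.1] min [588. 193. 130.] max [609. 222. 151.] chest [-102.6  132.1   55.1] 241
[535.6  60.2 351.1] [-4.8  0.1 -1.1] 15.25
scale 3.0
[ 0.12504724 -0.04592206  1.82423678 -0.02631996  1.10362137  0.09623479]
turn [-21.     1.57  87.5 ] shift [-141.3  129.6 -335.3]
turn [-21.     1.57  87.5 ] shift [-163.2  128.8 -232.6]
turn [ 20.92   3.05 -87.56] shift [-141.3  129.6 -335.3]
turn [ 20.92   3.05 -87.56] shift [-163.2  128.8 -232.6]
```

Run:
```python
from h import *
R=ori(85,.037,1);a=R[:,2];print(a);rel(np.array([387,189.6,48])+38*a+[0,0,90],R)
```

```text
[ 0.08709609  0.00322403 -0.9961947 ]
turn [-15.84   7.27  88.7 ] shift [-145.3  129.5 -251. ]
```

>>> step_arm --plan "0 0 8 -20 17 -25 70; 0 0 16 -40 34 -50 70; 0 0 24 -60 50 -75 70; 0 0 32 -80 66 -100 70; 0 0 40 -100 82 -125 70; 0 0 48 -120 98 -150 70; 0 0 56 -135 114 -175 70; 0 0 64 -150 130 -190 70"

```text
clock: 16.05
eef_pos: [390.5, 190.8, 158.4]
tcp_rot: [2.88, 0.001, 2.731]
contact_force: [0.3, -0.0, -0.1]
opening: 0.724
grasp_force: 0.0
```

Run:
```python
from h import *
R=ori(85,.037,1);a=R[:,2];print(a);rel(np.array([387,189.6,48])+38*a+[0,0,90],R);print(r.sense()['qpos'])
```

```text
[ 0.08709609  0.00322403 -0.9961947 ]
turn [-15.75  -2.07  24.8 ] shift [ -0.2  -1.1 -58.2]
[ 0.28464156  0.02864833  2.21053599  0.29344927  0.75377843 -1.07578759]
```

>>> step_arm --plan "-4 -0.5 6.2 0 0 -10 70; -8 -1 12.4 0 0 -20 70; -12 -1.5 18.6 0 -1 -30 70; -15.7 -2 24.8 0 -1 -40 70; -15.7 -2 24.8 0 -1 -50 70; -15.7 -2 24.8 0 -1 -58 70; -15.7 -2 24.8 0 -1 -58 70; -15.7 -2 24.8 0 -1 -58 70"

```text
clock: 16.85
eef_pos: [391.8, 189.1, 101.1]
tcp_rot: [3.14, 0.087, -3.113]
contact_force: [-0.1, 0.5, -0.2]
opening: 0.723
grasp_force: 0.0
```

Run:
```python
from h import *
R=ori(85,.037,1);a=R[:,2];rel(np.array([387,189.6,48])+38*a,R);s=r.sense();print(s['qpos'])
# gripper vs vial check in the scene cloud, in tool frame
shot('scene','s15');X,m=cloud('scene','s15');R=Ro.from_euler('xyz',s['tcp_rot']).as_matrix();L=(X-s['eef_pos'])@R
for sg in(-1,1):
  k=m&(sg*L[...,1]>20)&(abs(L[...,1])<60)&(abs(L[...,0])<25)&(L[...,2]<-10)&(L[...,2]>-45);q=L[k];print(sg,len(q),q.min(0).round(),q.max(0).round())
k=m&(abs(X[...,0]-387)<25)&(abs(X[...,1]-190)<25)&(X[...,2]>15)&(X[...,2]<60);Q=X[k][:,:2]
print(Q.shape,Q.min(0),Q.max(0))
```

```text
turn [-0.11 -0.01  0.47] shift [ -1.4   0.6 -91. ]
[ 0.47634034  0.17197749  2.18262843 -0.05535238  0.70826507 -1.08262914]
-1 168 [-12. -38. -45.] [ 12. -28. -26.]
1 144 [ -9.  32. -45.] [ 12.  47. -25.]
(678, 2) [367.79441071 175.71250528] [402.27698492 208.79607252]
```

>>> step_arm --plan "0 0 0.4 -1 0.5 -20 70; 0 0 0.4 -1 0.5 -40 70; 0 0 0.4 -1 0.5 -60 70; 0 0 0.4 -1 0.5 -76 70; 0 0 0.4 -1 0.5 -91 70; 0 0 0.4 -1 0.5 -91 70; 0 0 0.4 -1 0.5 -91 150; 0 0 0.4 -1 0.5 -91 200" --force 25

```text
clock: 17.7
eef_pos: [391.4, 190.2, 10.9]
tcp_rot: [3.14, 0.089, -3.104]
contact_force: [-0.2, 1.3, 0.5]
opening: 0.395
grasp_force: 4.6
```

>>> step_arm --plan "0 0 0 0 0 0 200; 0 0 0 0 0 0 200; 0 0 0 0 0 0 200; 0 0 0 0 0 0 200"

```text
clock: 18.1
eef_pos: [391.4, 190.2, 11.0]
tcp_rot: [3.14, 0.089, -3.103]
contact_force: [-1.2, -3.6, 8.1]
opening: 0.383
grasp_force: 24.6
```

Run:
```python
from h import *
s=r.sense();print(s['opening'],s['grasp_force'],s['eef_pos'],s['qpos'],s['contact_force'])
R=ori(85,.037,1)
c,sn=np.cos(.037),np.sin(.037)
def W(x,y):return np.array([616.5+c*x-sn*y,79.9+sn*x+c*y])
p=W(-40,0);print('place xy of vial',p,'shift',p-[387,189.6])
```

```text
0.38291332178313275 24.592989911616314 [391.43168448 190.23641426  10.97779183] [ 0.47941473  0.35807899  2.23810601 -0.08136679  0.46536745 -1.05844475] [-1.19318064 -3.55477154  8.07214004]
place xy of vial [576.52737688  78.42033766] shift [ 189.52737688 -111.17966234]
```

>>> step_arm --plan "0 0 0 0 0 20 200; 0 0 0 0 0 50 200; 0 0 0 0 0 80 200; 0 0 0 0 0 112 200; 0 0 0 20 -12 118 200; 0 0 0 50 -29 118 200; 0 0 0 80 -47 118 200; 0 0 0 110 -64 118 200"

```text
clock: 18.9
eef_pos: [501.9, 125.4, 128.9]
tcp_rot: [3.14, 0.089, -3.103]
contact_force: [0.5, -0.1, -0.2]
opening: 0.382
grasp_force: 25.1
```

>>> step_arm --plan "0 0 0 25 -15 0 200; 0 0 0 50 -30 0 200; 0 0 0 70 -42 0 200; 0 0 0 79 -47 0 200; 0 0 0 79 -47 0 200; 0 0 0 79 -47 0 200"

```text
clock: 19.5
eef_pos: [578.7, 79.4, 127.9]
tcp_rot: [3.14, 0.087, -3.104]
contact_force: [-0.8, 0.1, -0.2]
opening: 0.386
grasp_force: 25.1
```

Run:
```python
from h import *
s=r.sense();print(s['opening'],s['grasp_force'],s['qpos'],s['contact_force'])
rel(np.array([391.4+189.5,190.2-111.2,11+6]),ori(85,.037,1))
shot('scene','s16');X,m=cloud('scene','s16')
e=s['eef_pos']
k=m&(abs(X[...,0]-e[0]+5)<30)&(abs(X[...,1]-e[1])<17)&(X[...,2]<e[2]+30)&(X[...,2]>98);Q=X[k];print(len(Q),Q.min(0).round(),Q.max(0).round())
```

```text
0.3859040459056991 25.12440577702364 [ 0.13825294  0.33896349  1.86490775 -0.00970343  0.85140209 -1.46455275] [-0.8375994   0.1470831  -0.15438903]
turn [-0.08 -0.04 -0.07] shift [   2.2   -0.4 -110.9]
382 [553.  68. 117.] [586.  96. 158.]
```

>>> step_arm --plan "0 0 0 0 0 -20 200; 0 0 0 0 0 -45 200; 0 0 0 0 0 -70 200; 0 0 0 0 0 -90 200; 0 0 0 0 0 -102 200; 0 0 0 0 0 -108 200; 0 0 0 0 0 -110 200; 0 0 0 0 0 -110 200"

```text
clock: 20.35
eef_pos: [580.0, 79.3, 18.5]
tcp_rot: [3.14, 0.088, -3.103]
contact_force: [0.3, 0.0, -1.3]
opening: 0.384
grasp_force: 25.1
```

>>> step_arm --plan "0 0 0 0 0 -0.5 200; 0 0 0 0 0 -0.5 200"

```text
clock: 20.55
eef_pos: [580.2, 79.1, 18.2]
tcp_rot: [3.14, 0.089, -3.103]
contact_force: [0.9, -0.6, -1.1]
opening: 0.385
grasp_force: 25.1
```

>>> step_arm --plan "0 0 0 0 0 -0.5 200; 0 0 0 0 0 -1 200; 0 0 0 0 0 -1 200"

```text
clock: 20.85
eef_pos: [580.2, 79.0, 17.1]
tcp_rot: [3.14, 0.089, -3.103]
contact_force: [-1.8, -0.4, 4.0]
opening: 0.385
grasp_force: 25.5
```

>>> step_arm --plan "0 0 0 0 0 0 150; 0 0 0 0 0 0 100; 0 0 0 0 0 0 90; 0 0 0 0 0 0 90; 0 0 0 -2 0 20 90; 0 0 0 -4 0 50 90; 0 0 0 -7 0 80 90; 0 0 0 -10 0 115 90"

```text
clock: 21.65
eef_pos: [568.9, 79.0, 132.0]
tcp_rot: [3.141, 0.086, -3.103]
contact_force: [-0.2, 0.1, -0.5]
opening: 0.649
grasp_force: 0.0
```

>>> step_arm --plan "0 0 0 -30 0 20 90; 0 0 0 -60 0 40 90; 0 0 0 -100 0 50 150; 0 0 0 -140 0 50 255; 0 0 0 -140 0 50 255"

```text
clock: 22.15
eef_pos: [424.7, 78.6, 181.0]
tcp_rot: [3.141, 0.084, -3.103]
contact_force: [-0.2, 0.2, 0.0]
opening: 0.136
grasp_force: 0.0
```

```bash
python3 stayfit.py s17 200 100 240 240
python3 - <<'E'
from h import *
d,_=r.grab_frame('top');cv2.imwrite('pics/t17.png',d[:,:,::-1])
a=cv2.imread('pics/s17c.png');b=cv2.resize(d[130:350,240:460,::-1],(400,400));a=cv2.resize(a,(400,400));cv2.imwrite('pics/m17.png',np.hstack([a,b]))
print(r.sense()['qpos'])
E
```

```text
knob med [593.9 211.7 143.4] min [587. 192. 129.] max [609. 221. 151.] chest [-103.3  132.6   55.4] 243
[427.7  79.  181.6] [ 1.3  0.2 -0.3] 22.2
scale 2.5
[ 0.18867103  0.03798456  2.10697783 -0.01508231  0.9086438  -1.41202734]
```

View pics/m17.png

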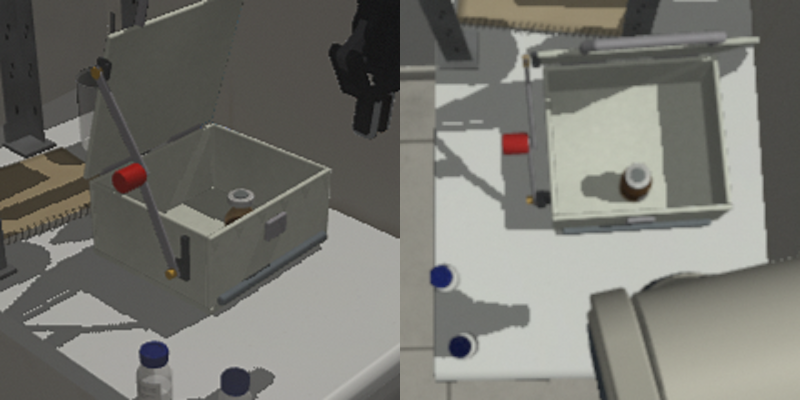

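The vial stands upright in the chest at about (635,185) in the right panel. The stay is locked with the knob at (128,178) in the left panel. The blue vials have not moved. To keep the gripper body clear of the stay's upper link, I'll push the knob with the inner finger of the wide-open gripper.

>>> step_arm --plan "0 0 0 8 25 0 0; 0 0 0 16 55 0 0; 0 0 0 25 85 0 0; 0 0 0 35 115 0 0; 0 0 0 45 145 0 0; 0 0 0 60 170 -15 0; 0 0 0 80 183 -35 0; 0 0 0 110 183 -55 0"

```text
clock: 23.05
eef_pos: [541.1, 264.5, 125.4]
tcp_rot: [3.14, 0.088, -3.101]
contact_force: [-0.4, -0.1, 0.7]
opening: 1.0
grasp_force: 0.0
```

```bash
cat > fing.py <<'E'
import sys
from stay import *
f=sys.argv[1];im,_=shot('scene',f);s=r.sense();R=Ro.from_euler('xyz',s['tcp_rot']).as_matrix();X,m=cloud('scene',f);L=(X-s['eef_pos'])@R
dark=im.max(2)<70
for sg in(-1,1):
  k=m&dark&(sg*L[...,1]>30)&(abs(L[...,1])<68)&(abs(L[...,0])<22)&(L[...,2]<-5)&(L[...,2]>-50);q=L[k]
  if len(q):print(sg,len(q),np.percentile(q,2,0).round(),np.percentile(q,98,0).round(), 'world lo',np.percentile(X[k],2,0).round(),'hi',np.percentile(X[k],98,0).round())
print(s['eef_pos'],s['opening'],s['qpos'],s['contact_force'])
E
python3 fing.py s18
```

```text
-1 96 [ -8. -47. -50.] [ 14. -38. -37.] world lo [528. 216. 159.] hi [550. 224. 172.]
1 72 [ -4.  46. -50.] [ 14.  59. -38.] world lo [524. 309. 160.] hi [542. 322. 172.]
[544.45970485 263.26277898 122.36238615] 1.0023950631797325 [ 0.46956235  0.37787566  1.82013925 -0.04739485  0.86375626 -1.11176721] [ 3.70956397 -0.20807951 -2.0862381 ]
```

>>> step_arm --plan "0 0 0 0 -5 -10 0; 0 0 0 0 -5 -20 0; 0 0 0 0 -5 -29 0; 0 0 0 10 -5 -29 0; 0 0 0 20 -5 -29 0; 0 0 0 28 -5 -29 0; 0 0 0 28 -5 -29 0; 0 0 0 28 -5 -29 0"

```text
clock: 23.9
eef_pos: [568.1, 257.1, 97.8]
tcp_rot: [3.14, 0.088, -3.104]
contact_force: [-0.2, -0.4, 0.2]
opening: 1.0
grasp_force: 0.0
```

```bash
python3 fing.py s19; python3 stayfit.py s20
```

```text
-1 145 [-21. -65. -50.] [ 11. -40.  -5.] world lo [554. 193. 104.] hi [588. 217. 147.]
1 97 [ -8.  45. -50.] [ 11.  58. -35.] world lo [551. 301. 133.] hi [570. 314. 147.]
[567.69974123 257.02099195  97.70163507] 1.0016205957461415 [ 0.44211615  0.4345226   1.79661436 -0.04505603  0.8299216  -1.13765298] [-0.04306341 -0.0157877   0.31415471]
knob med [594.7 215.1 144. ] min [575. 194. 129.] max [609. 221. 166.] chest [-102.4  136.    56. ] 207
[567.5 257.   97.6] [-1.2  0.5  0.2] 24.0
scale 2.142857142857143
```

>>> step_arm --plan "0 0 0 4 0 -3 0; 0 0 0 8 0 -5 0; 0 0 0 11 0 -5 0; 0 0 0 13 0 -6 0; 0 0 0 13 0 -6 0"

```text
clock: 24.5
eef_pos: [580.7, 256.9, 91.3]
tcp_rot: [3.141, 0.087, -3.104]
contact_force: [-0.7, 0.4, 0.5]
opening: 0.998
grasp_force: 0.4
```

>>> step_arm --plan "0 0 0 1.5 0 -0.5 0; 0 0 0 3 0 -1.5 0; 0 0 0 4.5 0 -2 0; 0 0 0 4.5 0 -2 0"

```text
clock: 24.9
eef_pos: [585.2, 257.1, 89.3]
tcp_rot: [3.14, 0.087, -3.104]
contact_force: [-2.3, 0.1, 1.0]
opening: 1.0
grasp_force: 1.2
```

>>> step_arm --plan "0 0 0 2 0 -1 0; 0 0 0 4 0 -2 0; 0 0 0 6 0 -3.5 0; 0 0 0 8 0 -5 0; 0 0 0 8 0 -5 0"

```text
clock: 25.4
eef_pos: [593.7, 257.0, 84.4]
tcp_rot: [3.14, 0.088, -3.103]
contact_force: [-1.3, 0.3, -0.1]
opening: 1.0
grasp_force: 0.4
```

>>> step_arm --plan "0 0 0 2 0 -1.5 0; 0 0 0 4 0 -3 0; 0 0 0 6 0 -5 0; 0 0 0 8 0 -7 0; 0 0 0 8 0 -7 0"

```text
clock: 25.9
eef_pos: [601.6, 257.0, 77.2]
tcp_rot: [3.14, 0.088, -3.103]
contact_force: [-1.0, -0.3, -0.3]
opening: 1.001
grasp_force: 0.5
```

```bash
python3 stayfit.py s21
```

```text
knob med [618.8 218.9 129.9] min [607. 205. 116.] max [630. 222. 146.] chest [-78.2 138.9  41.9] 130
[601.5 257.   77.2] [-1.1 -0.1 -1.3] 25.95
scale 2.142857142857143
```

>>> step_arm --plan "0 0 0 2 0 -2 0; 0 0 0 4 0 -4 0; 0 0 0 6 0 -6 0; 0 0 0 8 0 -8 0; 0 0 0 8 0 -8 0; 0 0 0 8 0 -8 0"

```text
clock: 26.55
eef_pos: [609.6, 257.1, 69.4]
tcp_rot: [3.14, 0.088, -3.103]
contact_force: [-0.4, -0.5, -0.5]
opening: 0.999
grasp_force: 0.1
```

```bash
cp stayfit.py x.py; python3 stayfit.py s22
```

```text
knob med [626.7 219.4 121.5] min [617. 207. 109.] max [637. 222. 130.] chest [-70.2 139.1  33.5] 119
[609.6 257.1  69.5] [-0.   0.2 -1. ] 26.6
scale 2.142857142857143
```

>>> step_arm --plan "0 0 0 -6 0 3 0; 0 0 0 -14 0 8 0; 0 0 0 -30 0 20 0; 0 0 0 -50 0 40 0; 0 0 0 -80 0 70 0; 0 0 0 -100 -10 110 0"

```text
clock: 27.2
eef_pos: [506.0, 246.9, 179.3]
tcp_rot: [3.141, 0.084, -3.102]
contact_force: [1.5, 0.4, 0.7]
opening: 0.998
grasp_force: 0.0
```

```bash
python3 stayfit.py s23
python3 - <<'E'
from stay import *
X,m=cloud('scene','s23')
q=X-np.array([702,83,88]);c,sn=np.cos(.037),np.sin(.037);xc=c*q[...,0]+sn*q[...,1];yc=-sn*q[...,0]+c*q[...,1];z=q[...,2]
rr=np.hypot(xc,z);th=np.arctan2(z,-xc)
k=m&(abs(yc)<85)&(rr>40)&(rr<165)&(th>.7)&(th<1.5);print(k.sum(),'lid angle',np.percentile(th[k],[5,25,50,75,95]).round(3))
k=m&(abs(yc)<44)&(rr>212)&(rr<235)&(th>.7)&(th<1.5);print(k.sum(),'bar',np.median(th[k]).round(3),np.median(X[k],0).round(1))
E
```

```text
knob med [623.1 213.4 121.6] min [617. 195. 108.] max [637. 222. 129.] chest [-74.  133.2  33.6] 221
[506.7 246.8 186.4] [-0.6 -0.4  5.2] 27.25
scale 2.142857142857143
528 lid angle [1.176 1.188 1.196 1.209 1.225]
61 bar 1.19 [619.9  46.9 297.7]
```

The stay is broken and the lid is holding at about 1.19 rad. Next I regrip the bar.

Run:
```python
from h import *
R=Ro.from_euler('xyz',[2.88,.001,1.609]).as_matrix();rel([500,60,360],R)
```

```text
turn [ 15.91  -6.99 -88.76] shift [  -6.7 -186.8  173.6]
```

>>> step_arm --plan "0 0 -8 0 -24 22 140; 0 0 -16 0 -48 44 140; 0 0 -24 0 -72 66 140; 0 0 -32 -2 -96 88 140; 0 0 -40 -4 -120 110 140; 0 0 -48 -6 -144 132 140; 0 0 -56 -6 -165 154 140; 0 0 -64 -6 -185 174 140"

```text
clock: 28.05
eef_pos: [502.5, 61.2, 355.2]
tcp_rot: [3.139, 0.088, 2.057]
contact_force: [0.1, -1.2, -0.3]
opening: 0.449
grasp_force: 0.0
```

Run:
```python
from h import *
R=Ro.from_euler('xyz',[2.88,.001,1.609]).as_matrix();rel([560,60,365],R);print(r.sense()['qpos'])
```

```text
turn [  8.71 -13.14 -24.84] shift [57.5 -1.2  9.8]
[ 0.17795413  0.03250581  1.71484903 -0.0849353   1.36566869 -0.29219196]
```

>>> step_arm --plan "2.2 -3.3 -6.2 15 0 5 140; 4.4 -6.6 -12.4 30 -1 10 140; 6.6 -9.9 -18.6 45 -1 10 140; 8.7 -13.1 -24.8 58 -1 10 140; 8.7 -13.1 -24.8 58 -1 10 140; 8.7 -13.1 -24.8 58 -1 10 140"

```text
clock: 28.65
eef_pos: [560.3, 61.1, 363.8]
tcp_rot: [2.883, 0.003, 1.619]
contact_force: [-0.1, 0.1, 0.6]
opening: 0.449
grasp_force: 0.0
```

Run:
```python
from h import *
R=Ro.from_euler('xyz',[2.88,.001,1.609]).as_matrix();a=R[:,2];E=np.array([629.3,60.3,266.4]);rel(E-80*a,R);rel(E,R)
```

```text
turn [ 0.12 -0.15 -0.55] shift [ 48.3  -1.5 -20.1]
turn [ 0.12 -0.15 -0.55] shift [ 69.   -0.8 -97.4]
```

>>> step_arm --plan "0 0 -0.5 25 -1 -5 140; 0 0 -0.5 48 -1 -20 140; 0 0 -0.5 53 -1 -40 140; 0 0 -0.5 58 -1 -60 140; 0 0 -0.5 64 -1 -78 140; 0 0 -0.5 69 -1 -97 140; 0 0 -0.5 69 -1 -97 140; 0 0 -0.5 69 -1 -97 140"

```text
clock: 29.45
eef_pos: [629.9, 60.3, 266.6]
tcp_rot: [2.883, 0.002, 1.609]
contact_force: [-0.5, 0.3, 0.9]
opening: 0.451
grasp_force: 0.0
```

>>> step_arm --plan "0 0 0 0 0 0 190; 0 0 0 0 0 0 250; 0 0 0 0 0 0 250; 0 0 0 0 0 0 250; 0 0 0 0 0 0 250" --force 30

```text
clock: 29.95
eef_pos: [630.6, 60.2, 268.0]
tcp_rot: [2.88, 0.002, 1.607]
contact_force: [-2.9, 1.5, 6.1]
opening: 0.098
grasp_force: 30.0
```

```bash
python3 stayfit.py s24; python3 arc.py 1.2 .95 8;python3 arc.py .95 .65 8;python3 arc.py .65 .35 8;python3 arc.py .35 .05 8
```

```text
knob med [622.7 213.2 121.7] min [617. 195. 109.] max [638. 223. 130.] chest [-74.4 133.1  33.7] 217
[630.6  60.2 267.9] [-3.7  0.5  7.2] 30.0
scale 2.142857142857143
0 0 0 -6.4 -0.2 -2.6 250; 0 0 0 -12.8 -0.5 -5.4 250; 0 0 0 -19.0 -0.7 -8.4 250; 0 0 0 -25.2 -0.9 -11.6 250; 0 0 0 -31.2 -1.2 -15.0 250; 0 0 0 -37.2 -1.4 -18.6 250; 0 0 0 -43.0 -1.6 -22.4 250; 0 0 0 -48.7 -1.8 -26.3 250
0 0 0 -6.7 -0.2 -5.0 250; 0 0 0 -13.2 -0.5 -10.2 250; 0 0 0 -19.5 -0.7 -15.6 250; 0 0 0 -25.5 -0.9 -21.3 250; 0 0 0 -31.4 -1.2 -27.2 250; 0 0 0 -37.0 -1.4 -33.4 250; 0 0 0 -42.4 -1.6 -39.7 250; 0 0 0 -47.6 -1.8 -46.2 250
0 0 0 -4.9 -0.2 -6.7 250; 0 0 0 -9.6 -0.4 -13.6 250; 0 0 0 -14.0 -0.5 -20.7 250; 0 0 0 -18.1 -0.7 -27.9 250; 0 0 0 -21.9 -0.8 -35.3 250; 0 0 0 -25.5 -0.9 -42.8 250; 0 0 0 -28.8 -1.1 -50.5 250; 0 0 0 -31.8 -1.2 -58.2 250
0 0 0 -2.7 -0.1 -7.9 250; 0 0 0 -5.1 -0.2 -15.8 250; 0 0 0 -7.2 -0.3 -23.9 250; 0 0 0 -9.0 -0.3 -32.0 250; 0 0 0 -10.5 -0.4 -40.2 250; 0 0 0 -11.7 -0.4 -48.4 250; 0 0 0 -12.6 -0.5 -56.7 250; 0 0 0 -13.2 -0.5 -65.0 250
```

>>> step_arm --plan "0 0 0 -3.5 0 -0.5 250; 0 0 0 -6.5 0 -1.8 250; 0 0 0 -13 -0.5 -4.5 250; 0 0 0 -19 -0.5 -7.5 250; 0 0 0 -25 -1 -10.8 250; 0 0 0 -31 -1 -14.2 250; 0 0 0 -31 -1 -14.2 250"

```text
clock: 30.7
eef_pos: [597.4, 58.9, 251.4]
tcp_rot: [2.884, 0.002, 1.607]
contact_force: [-3.5, -0.7, 3.1]
opening: 0.097
grasp_force: 30.8
```

```bash
python3 stayfit.py s25; python3 arc.py 1.05 .75 8;python3 arc.py .75 .45 8;python3 arc.py .45 .25 6;python3 arc.py .25 .05 6
```

```text
knob med [631.8 214.2 111.2] min [625. 195.  98.] max [646. 223. 120.] chest [-65.2 133.7  23.2] 215
[597.9  58.9 251.7] [-3.3 -1.5  3.8] 30.75
scale 2.142857142857143
0 0 0 -7.1 -0.3 -4.3 250; 0 0 0 -14.1 -0.5 -8.8 250; 0 0 0 -20.9 -0.8 -13.6 250; 0 0 0 -27.5 -1.0 -18.7 250; 0 0 0 -34.0 -1.3 -24.0 250; 0 0 0 -40.2 -1.5 -29.5 250; 0 0 0 -46.2 -1.7 -35.3 250; 0 0 0 -52.0 -1.9 -41.2 250
0 0 0 -5.6 -0.2 -6.2 250; 0 0 0 -10.9 -0.4 -12.6 250; 0 0 0 -16.0 -0.6 -19.2 250; 0 0 0 -20.8 -0.8 -26.0 250; 0 0 0 -25.4 -0.9 -32.9 250; 0 0 0 -29.7 -1.1 -40.1 250; 0 0 0 -33.7 -1.2 -47.3 250; 0 0 0 -37.5 -1.4 -54.8 250
0 0 0 -3.1 -0.1 -6.7 250; 0 0 0 -6.0 -0.2 -13.5 250; 0 0 0 -8.6 -0.3 -20.4 250; 0 0 0 -11.1 -0.4 -27.4 250; 0 0 0 -13.2 -0.5 -34.5 250; 0 0 0 -15.2 -0.6 -41.6 250
0 0 0 -1.7 -0.1 -7.2 250; 0 0 0 -3.2 -0.1 -14.5 250; 0 0 0 -4.4 -0.2 -21.7 250; 0 0 0 -5.4 -0.2 -29.1 250; 0 0 0 -6.1 -0.2 -36.4 250; 0 0 0 -6.6 -0.2 -43.8 250
```

```bash
python3 arc.py 1.038 .74 8
```

```text
0 0 0 -7.0 -0.3 -4.3 250; 0 0 0 -13.9 -0.5 -8.9 250; 0 0 0 -20.6 -0.8 -13.8 250; 0 0 0 -27.1 -1.0 -18.9 250; 0 0 0 -33.5 -1.2 -24.2 250; 0 0 0 -39.6 -1.5 -29.7 250; 0 0 0 -45.5 -1.7 -35.5 250; 0 0 0 -51.2 -1.9 -41.5 250
```

>>> step_arm --plan "0 0 0 -7 -0.3 -4 250; 0 0 0 -13.9 -0.5 -8.5 250; 0 0 0 -20.6 -0.7 -13.4 250; 0 0 0 -27.1 -1 -18.4 250; 0 0 0 -33.4 -1.2 -23.7 250; 0 0 0 -39.6 -1.5 -29.2 250; 0 0 0 -45.5 -1.7 -35 250; 0 0 0 -51.2 -1.9 -41 250"

```text
clock: 31.55
eef_pos: [547.5, 57.1, 210.7]
tcp_rot: [2.882, 0.002, 1.607]
contact_force: [0.8, -2.7, -0.5]
opening: 0.101
grasp_force: 30.7
```

```bash
cat > st.py <<'E'
from h import *
s=r.sense();d=s['eef_pos'][[0,2]]-[711,59];p=np.arctan2(d[1],-d[0]);print(s['eef_pos'],s['contact_force'],'phi',p,'R',np.hypot(*d),'outward',s['contact_force'][[0,2]]@d/np.hypot(*d))
E
python3 st.py; python3 arc.py .74 .42 8
```

```text
[547.46748142  57.08004277 210.69935034] [ 0.81097599 -2.66795249 -0.5192964 ] phi 0.7478777980362699 R 223.0595829024499 outward -0.9477193056371225
0 0 0 -5.9 -0.2 -6.7 250; 0 0 0 -11.4 -0.4 -13.6 250; 0 0 0 -16.7 -0.6 -20.7 250; 0 0 0 -21.8 -0.8 -28.0 250; 0 0 0 -26.5 -1.0 -35.6 250; 0 0 0 -30.9 -1.1 -43.3 250; 0 0 0 -35.0 -1.3 -51.1 250; 0 0 0 -38.8 -1.4 -59.2 250
```

>>> step_arm --plan "0 0 0 -5.9 -0.2 -6.7 250; 0 0 0 -11.4 -0.4 -13.6 250; 0 0 0 -16.7 -0.6 -20.7 250; 0 0 0 -21.8 -0.8 -28 250; 0 0 0 -26.5 -1 -35.6 250; 0 0 0 -31 -1.1 -43.3 250; 0 0 0 -35 -1.3 -51.1 250; 0 0 0 -38.8 -1.4 -59.2 250"

```text
clock: 32.35
eef_pos: [508.7, 55.7, 151.4]
tcp_rot: [2.882, 0.002, 1.607]
contact_force: [-1.0, -3.9, -1.6]
opening: 0.1
grasp_force: 31.5
```

```bash
python3 st.py; python3 arc.py .425 .2 6;  python3 arc.py .2 .03 6
```

```text
[508.74225041  55.67881777 151.40357555] [-1.02288606 -3.93629656 -1.60429201] phi 0.42854444821584486 R 222.36595522280666 outward 0.26372883573857964
0 0 0 -3.3 -0.1 -7.6 250; 0 0 0 -6.3 -0.2 -15.4 250; 0 0 0 -9.0 -0.3 -23.3 250; 0 0 0 -11.4 -0.4 -31.3 250; 0 0 0 -13.5 -0.5 -39.3 250; 0 0 0 -15.3 -0.6 -47.4 250
0 0 0 -1.2 -0.0 -6.2 250; 0 0 0 -2.1 -0.1 -12.4 250; 0 0 0 -3.0 -0.1 -18.6 250; 0 0 0 -3.6 -0.1 -24.9 250; 0 0 0 -4.0 -0.1 -31.2 250; 0 0 0 -4.3 -0.2 -37.4 250
```

>>> step_arm --plan "0 0 0 -3.3 0 -7.6 250; 0 0 0 -6.3 0 -15.4 250; 0 0 0 -9 0 -23.3 250; 0 0 0 -11.4 0 -31.3 250; 0 0 0 -13.5 0 -39.3 250; 0 0 0 -15.3 0 -47.4 250; 0 0 0 -16.4 0 -53 250; 0 0 0 -17.2 0 -58 250"

```text
clock: 33.15
eef_pos: [491.2, 55.4, 93.2]
tcp_rot: [2.883, 0.002, 1.607]
contact_force: [-1.1, -6.9, -1.6]
opening: 0.102
grasp_force: 31.9
```

```bash
python3 st.py; python3 arc.py .16 .03 6
```

```text
[491.20308955  55.42638487  93.15272924] [-1.14220245 -6.90557068 -1.5654113 ] phi 0.1541504077960163 R 222.43446396141914 outward 0.888304348448155
0 0 0 -0.7 -0.0 -4.8 250; 0 0 0 -1.3 -0.0 -9.5 250; 0 0 0 -1.8 -0.1 -14.3 250; 0 0 0 -2.2 -0.1 -19.1 250; 0 0 0 -2.5 -0.1 -23.9 250; 0 0 0 -2.7 -0.1 -28.7 250
```

>>> step_arm --plan "0 0 0 -0.7 -0.3 -5 250; 0 0 0 -1.3 -0.5 -10 250; 0 0 0 -1.8 -0.5 -15 250; 0 0 0 -2.2 -0.5 -20 250; 0 0 0 -2.5 -0.5 -24 250; 0 0 0 -2.7 -0.5 -28 250; 0 0 0 -2.7 -0.5 -30 250; 0 0 0 -2.7 -0.5 -30 250"

```text
clock: 33.95
eef_pos: [488.7, 55.2, 63.5]
tcp_rot: [2.883, 0.002, 1.607]
contact_force: [-5.1, -1.9, -2.8]
opening: 0.1
grasp_force: 32.2
```

>>> step_arm --plan "0 0 0 0 0 -1 250; 0 0 0 0 0 -1.5 250; 0 0 0 0 0 -1.5 250"

```text
clock: 34.25
eef_pos: [488.7, 55.2, 62.9]
tcp_rot: [2.883, 0.002, 1.607]
contact_force: [-9.7, -2.1, 8.0]
opening: 0.101
grasp_force: 33.6
```

The force shows the lid seated. I'll let go and retreat.

>>> step_arm --plan "0 0 0 0 0 0 140; 0 0 0 0 0 0 140; 0 0 0 0 0 0 140; 0 0 0 -4 0 15 140; 0 0 0 -11 0 40 140; 0 0 0 -22 0 80 140; 0 0 0 -35 0 120 140; 0 0 0 -60 0 150 140"

```text
clock: 35.05
eef_pos: [431.1, 55.6, 215.7]
tcp_rot: [2.877, 0.001, 1.607]
contact_force: [0.5, -0.5, 0.3]
opening: 0.452
grasp_force: 0.0
```

>>> step_arm --plan "0 0 0 -10 0 20 140; 0 0 0 -10 0 20 140; 0 0 0 -10 0 20 140; 0 0 0 -10 0 20 140"

```text
clock: 35.45
eef_pos: [419.4, 55.2, 231.6]
tcp_rot: [2.883, 0.002, 1.607]
contact_force: [0.2, 0.4, -0.7]
opening: 0.455
grasp_force: 0.0
```

```bash
python3 stayfit.py s26
python3 - <<'E'
from h import *
im,d=shot('top','t26');d0=np.load('pics/t0.npy');a,_=cloud('top','t26');b,_=cloud('top','t0')
for n,u,v in[('lidF',360,245),('lidF2',410,243),('lidB',400,170),('barM',375,274),('barR',400,273),('knob',304,190)]:print(n,pt('top',u,v,d,1),pt('top',u,v,d0,1))
s0=np.load('pics/s0.npy');s1=np.load('pics/s26.npy')
for n,u,v in [('b1',292,313),('b2',341,328),('lidFL',331,230),('lidFR',390,199),('lidM',330,220)]:print(n,pt('scene',u,v,s1,1),pt('scene',u,v,s0,1))
print(r.sense()['contact_force'])
E
```

```text
knob med [649.4 213.4  72.6] min [642. 197.  57.] max [664. 224.  80.] chest [-47.8 132.3 -15.4] 199
[419.2  55.2 231.4] [ 0.5  0.  -0. ] 35.5
scale 2.142857142857143
lidF [536.6 101.9  95.1] [536.4 102.   96.2]
lidF2 [538.1   7.5  95.4] [538.    7.6  96. ]
lidB [681.6  19.4  96.6] [681.9  19.3  95.7]
barM [480.6  76.3 100.1] [480.6  76.2  99.5]
barR [481.5  29.7  99.1] [481.4  29.8  99.9]
knob [651.9 207.8  77.9] [652.  207.8  77.6]
b1 [467.8 301.   55.8] [467.3 301.4  56.3]
b2 [394.3 278.6  58. ] [394.8 278.2  57.4]
lidFL [542.2 146.   94.6] [542.9 145.4  94.1]
lidFR [540.9   1.1  96.1] [542.3  -0.7  94.9]
lidM [562.7 127.3  97.1] [562.9 127.1  97. ]
[-0.429018    0.68407289  0.28313723]
```

The lid, knob and blue vials all measure the same as at the start, so the lid is shut, and the robot is clear.

```bash
python3 -c "
from rig import r
print(r.sign_off())"
```

```text
the job is handed in; nothing more can be done
None
```

I handed the job in with the amber vial stored upright in the chest, the lid lowered fully shut by the bar and let go, the stay folded and the blue-capped vials unmoved; sign-off returned no verdict.

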